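# Fetch the cup anvil from behind the tall tools on a riveting tool board

## Robot

A 6-joint arm with a two-finger parallel gripper is mounted at the origin on the work surface. World frame = base frame: x ahead of the robot, y to its left, z up, the work surface at z = 0. Lengths are in m, angles in rad, forces in N, time in s.
With the tool pointing down it reaches from about 0.375 to 0.975 m from the base axis. Payload 3.8 kg.
Tool frame: the origin (TCP) lies midway between the tips of the shut fingers; the grasp point (between the pads) lies 19 mm behind it; x points along the fingers, y is the direction in which the jaws open and shut, and the axes are right-handed (so a half turn about x gives the same grasp; the last joint's range is limited). The gripper opens to 85 mm and grips with 20 to 120 N. Pads are 22 mm wide; open, the fingers measure 114 mm over their backs; the gripper's body (76 mm by 85 mm) begins 54 mm behind the grasp point. The pads swing forward as they close: fully open they stand 13 mm farther back than shut.
Start: joints at [-1.243, 0.264, 1.604, -0, 1.274, -0.037], TCP at [0.241, -0.631, 0.205] pointing down, gripper open.
Joint ranges: [-2.63, 2.63], [-0.94, 2.18], [0.31, 2.57], [-1.31, 4.45], [0, 2.66], [-2.55, 2.55]. Speed limits (rad/s): [2.57, 2.57, 3.14, 3.14, 3.14, 3.14].

## Interface

Orientations are given as a unit quaternion [x, y, z, w].
In Python, from bench import r gives the robot as it stands.
- The arm moves only by the tool carry_out, never from a script. Its argument "rows" is a list of rows, each an object with "slide": the shift along the tool's x, y, z in mm, a list of three; "rot": the turn, a rotation vector about the tool's x, y, z in degrees, a list of three; "fingers": the finger opening in mm, from 0 to 85.4. A call has 1 to 8 rows; each row is the pose to reach, as a shift and turn from the pose commanded when the call began, along the tool's axes at that moment; what a row does not reach only later rows make up. A row lasts 1/8 s, in which the tool goes at most 62.5 mm and 10.7 degrees, less where a joint would pass 70% of its speed; a pose out of reach is approached as far as the arm can. A call with a gripper value outside its range is refused whole. The fingers move at their own pace and stop on an object; "force" is the grip in N (left out, the last holds). Time passes only in rows, so rows that repeat a pose let the fingers close. It gives the time, the measured TCP pose, the force and the opening at its end, in the units of the state.
- r.get_state(): the state, without advancing time (a new reading comes with each control period).
- r.snapshot(name): name is "side" or "top" or "wrist"; returns a dict with "pixels" (480x640x3 uint8, red, green, blue), "vfov" (degrees; the focal length in pixels is half the picture's height over the tangent of half this angle, whatever the lens; pixels are square), "cx", "cy" (the principal point, pixels), "k1" (the pictures are not rectified: a ray, as slopes to the right and down, at radius r is drawn at 1 + k1 r^2 times it, then the intrinsics apply), "R" (3x3) and "t" (3): a world point X has camera coordinates R X + t. Camera axes: x right, y down, z forward; pixel columns grow to the right and rows downward; lengths in m; the calibration is good to about 2 mm. A picture is of the moment at which its call begins. There is no depth.
- r.close_job(): hands the job in, once; it reports no verdict.
The state is a dict: "time": time; "joints": joint angles; "dq": joint speeds; "joint_efforts": joint torques, N m; "tool_pos": TCP position; "tcp_rot": TCP orientation; "ft_force": force on the tool from outside, world axes, zero at the start; "wrist_torque": the same for the moment, N m; "finger_gap": opening from 0.0 (shut) to 1.0 (fully open).
Only numpy, scipy, OpenCV 4.12 (cv2) and the standard library are available. Lean on these libraries where they do the work, as an engineer would, in place of code of your own. Each camera call takes 0.05 s, during which the arm holds its last target.

## Task

Set up the next riveting job: the round-headed cup anvil is pushed into the wooden tool board, hemmed in by a tall tool on either side. Stand those two tall tools on the flat metal tray, pull the cup anvil straight up out of its tight cutout and stand it inside the centring ring on the die plate, then put each tall tool back upright where it stood. Leave the square-headed anvil, the oil can and the wrench alone, and knock nothing over.

Things in the scene. Friction and masses are not known exactly. Their poses are not given: they have to be found in the camera images.
- board: Fixed wooden tool board, 74 (its x) x 300 (y) x 30 mm high. Origin: centre of underside; x points away from the robot. On its middle line (x=0): ringed standing places for tall tools at y = -104, 0, +104 mm; rubber-lined cutouts 22 mm deep at y = -52, +52 for the short anvils. Who stands where varies. Tall flanks are 30 mm from an anvil's axis, tops 67 mm higher: no room for a gripper.
- head_center (a point): Riveting head: tall round dark steel tool standing upright, 105 mm high, about 0.6 kg. Lower body 44 mm diameter with a knurled band; from 51 to 94 mm over the foot a neck of 36 mm diameter (grip it there); tapered top. Point: its centre, 52.5 mm over its foot; z is its upward axis.
- hexsleeve_center (a point): Hexagonal sleeve: tall plain steel hexagonal prism standing upright, 105 mm high, 40 mm across flats (two flats face its own +x and -x), about 0.64 kg, dark bore in its top. Point: its centre, 52.5 mm over its foot; z is its upward axis.
- riser_center (a point): Square riser: tall plain steel square post standing upright, 105 mm high, 38 x 38 mm (sides along its own x and y), about 0.66 kg, dark bore in its top. Point: its centre, 52.5 mm over its foot; z is its upward axis.
- cupanvil_center (a point): Cup anvil, the one to fetch: short, steel, 60 mm high, 0.25 kg. ROUND head 32 mm diameter (dark dished top) from 36 to 60 mm over the foot; shank 25 mm diameter, flat foot. Lower 22 mm held in the board by a rubber liner: 5 to 15 N straight up frees it. Point: its centre, 30 mm over the foot, 8 mm over the board's top at the start; grip the head, its middle 18 mm above this point. z is up.
- squareanvil_center (a point): Centre (30 mm over its foot) of the square-headed anvil, to be left where it is: same size as the cup anvil but with a flat SQUARE head 29 by 29 mm. It sits in the other cutout.
- tray_floor (a point): Flat bright metal tray, the set-down area for the two tall tools: fixed, 150 mm (its x) x 230 mm (its y) outside, walls 3 mm thick, 12 mm high over the bench. Point: middle of its inner floor, 3 mm over the bench; z up. It lies to the robot's left or right, the die plate on the other side.
- ring_seat (a point): Where the cup anvil must stand: middle of the round seat inside the centring ring of the die plate (fixed dark steel plate 130 x 150 mm, 16 mm thick). The point lies on the plate's top face, 16 mm over the bench. The steel ring on the plate is 84 mm across outside, 50 mm inside, 12 mm high, with four radial screws outside. z is up.
- oilcan_center (a point): Bystander: a steel oil can, 62 mm diameter, with a brass spout, 150 mm high to the spout's tip; the point is 54 mm over its foot. Leave it alone.
- wrench: Bystander: a steel wrench 160 mm long lying flat on the bench along its own x axis, origin at the middle of its underside. Leave it alone.
Not all that is in view belongs to the job. What is shaped like the part that bears riser_center but purple is not meant.

How it is judged:
On the way, in this order (a step that is already met when the one before it is completed fails the run):
1. the tall tools next to the cup anvil stand upright and released on the tray, any other tall tool still on its place, the cup anvil still in its cutout (distance of cupanvil_center from where it was at the start of the episode below 0.01 m and horizontal distance between each of head_center, hexsleeve_center, riser_center and cupanvil_center above 0.09 m and ((x of head_center in the frame of tray_floor between -0.06 and 0.06 m and y of head_center in the frame of tray_floor between -0.1 and 0.1 m and z of head_center in the frame of tray_floor between 0.0475 and 0.0575 m and angle between head_center's own z axis and vertical below 0.08 rad and contact force between the fingers and head below 0.3 N and linear speed of head below 0.02 m/s and angular speed of head below 0.2 rad/s) or (distance of head_center from where it was at the start of the episode below 0.015 m and angle between head_center's own z axis and vertical below 0.08 rad)) and ((x of hexsleeve_center in the frame of tray_floor between -0.06 and 0.06 m and y of hexsleeve_center in the frame of tray_floor between -0.1 and 0.1 m and z of hexsleeve_center in the frame of tray_floor between 0.0475 and 0.0575 m and angle between hexsleeve_center's own z axis and vertical below 0.08 rad and contact force between the fingers and hexsleeve below 0.3 N and linear speed of hexsleeve below 0.02 m/s and angular speed of hexsleeve below 0.2 rad/s) or (distance of hexsleeve_center from where it was at the start of the episode below 0.015 m and angle between hexsleeve_center's own z axis and vertical below 0.08 rad)) and ((x of riser_center in the frame of tray_floor between -0.06 and 0.06 m and y of riser_center in the frame of tray_floor between -0.1 and 0.1 m and z of riser_center in the frame of tray_floor between 0.0475 and 0.0575 m and angle between riser_center's own z axis and vertical below 0.08 rad and contact force between the fingers and riser below 0.3 N and linear speed of riser below 0.02 m/s and angular speed of riser below 0.2 rad/s) or (distance of riser_center from where it was at the start of the episode below 0.015 m and angle between riser_center's own z axis and vertical below 0.08 rad))), for 0.2 s.
2. the cup anvil stands upright and released inside the centring ring (horizontal distance between cupanvil_center and ring_seat below 0.014 m and z of cupanvil_center in the frame of ring_seat between 0.025 and 0.035 m and angle between cupanvil_center's own z axis and vertical below 0.08 rad and contact force between the fingers and cupanvil below 0.3 N and linear speed of cupanvil below 0.02 m/s and angular speed of cupanvil below 0.2 rad/s), for 0.2 s.
At the end, for the whole second after the job is handed in: The cup anvil stands upright inside the centring ring (within 14 mm of its middle, on the plate), all three tall tools stand upright on the board within 15 mm of where each stood at the start, the square-headed anvil has not moved by 10 mm, everything is released and at rest (all of step 2 and distance of each of head_center, hexsleeve_center, riser_center from where it was at the start of the episode below 0.015 m and angle between each of head_center, hexsleeve_center, riser_center's own z axis and vertical below 0.08 rad and contact force between the fingers and head below 0.3 N and linear speed of each of head, hexsleeve, riser below 0.02 m/s and angular speed of each of head, hexsleeve, riser below 0.2 rad/s and contact force between the fingers and hexsleeve below 0.3 N and contact force between the fingers and riser below 0.3 N and distance of squareanvil_center from where it was at the start of the episode below 0.01 m); the robot touches nothing.
It fails at once if a tall tool or the cup anvil is knocked over (angle between any of head_center, hexsleeve_center, riser_center, cupanvil_center's own z axis and vertical above 0.6 rad).
It fails at once if the square-headed anvil is pulled or pushed out of place (distance of squareanvil_center from where it was at the start of the episode above 0.015 m).
It fails at once if the oil can or the wrench is disturbed (distance of any of oilcan_center, wrench from where it was at the start of the episode above 0.03 m).
It also fails if it takes over 112 s, if anything falls off the work surface, if the arm or the gripper's body presses on something with over 40 N, if the wrist force passes 120 N, or if a joint passes its speed limit or range.

## Working session

There is one attempt and no reset: what is moved stays moved. The work goes in short steps, Python scripts to look and compute and a tool call to move; the robot and the scene stay as the last step left them, time stands still between calls to the robot, and variables do not carry over. Pictures are saved under pics/ and viewed, and the job is handed in when it is done.

Besides the shell and the picture viewer there is one more tool, called after "Emit:" by a JSON object that holds its "op" and its "data". carry_out: Moves the arm, as the interface text tells. Its arguments: {"type":"object","properties":{"rows":{"type":"array"},"force":{"type":"number"}},"required":["rows"]}

```bash
ls; mkdir -p pics; python3 - <<'E'
from bench import r
import cv2,json
s=r.get_state();print(s)
for n in ["side","top","wrist"]:
    d=r.snapshot(n);cv2.imwrite(f"pics/{n}0.png",d["pixels"][:,:,::-1]);print(n,{k:v for k,v in d.items() if k!="pixels"})
E
```

```text
pics
{'time': 0.0, 'joints': array([-1.24287104e+00,  2.64783735e-01,  1.60538890e+00,  8.81851425e-06,
        1.27369570e+00, -3.68937058e-02]), 'dq': array([-0.00057758,  0.00075958, -0.00080741,  0.00092697,  0.00072957,
        0.00177788]), 'joint_efforts': array([-4.04664070e-04, -5.15109551e+01, -3.67314720e+01, -2.31719814e-04,
        1.28052884e-02, -1.12364117e-05]), 'tool_pos': array([ 0.24057502, -0.62982032,  0.20393344]), 'tcp_rot': array([-0.6952615 , -0.12906442,  0.69548894, -0.12747141]), 'ft_force': array([-0.14364907, -0.34542163,  0.45927348]), 'wrist_torque': array([0.04152364, 0.01294603, 0.02288665]), 'finger_gap': 1.0009593019726422}
side {'vfov': 56.79913191490944, 'cx': 319.3872204781677, 'cy': 240.86063879256804, 'k1': 0.028107672316311103, 'R': array([[-7.48898257e-01, -6.62684989e-01,  8.29802558e-05],
       [-3.91753593e-01,  4.42618522e-01, -8.06608930e-01],
       [ 5.34490901e-01, -6.04100529e-01, -5.91085465e-01]]), 't': array([0.47152021, 0.30491961, 0.64220564])}
top {'vfov': 44.478665182901906, 'cx': 311.32667039165136, 'cy': 238.48727924836433, 'k1': -0.1777341958934607, 'R': array([[-2.95280814e-03, -9.99907869e-01,  1.32489225e-02],
       [-9.88032072e-01,  8.73954961e-04, -1.54246106e-01],
       [ 1.54220316e-01, -1.35458195e-02, -9.87943624e-01]]), 't': array([-0.00210234,  0.59730644,  1.20230667])}
wrist {'vfov': 60.5646397993633, 'cx': 321.7809465515632, 'cy': 237.94909789371985, 'k1': -0.04214532229675072, 'R': array([[ 0.35639196, -0.93433559, -0.00133159],
       [-0.89182513, -0.34060112,  0.29772271],
       [-0.27862646, -0.10491844, -0.95465146]]), 't': array([-0.6750954 , -0.03803141,  0.38011417])}
```

View pics/side0.png

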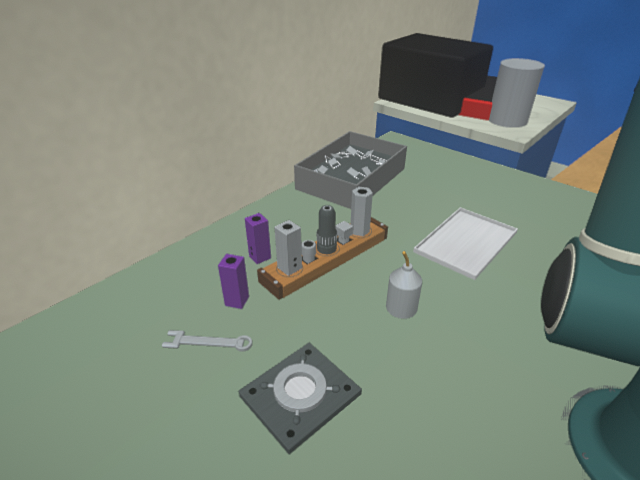

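View pics/top0.png

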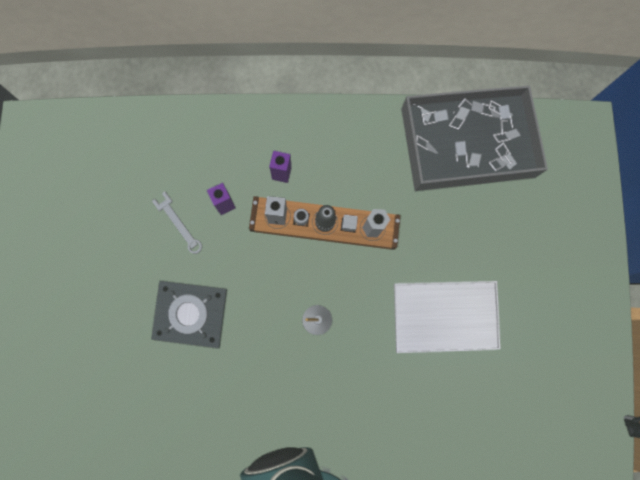

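View pics/wrist0.png

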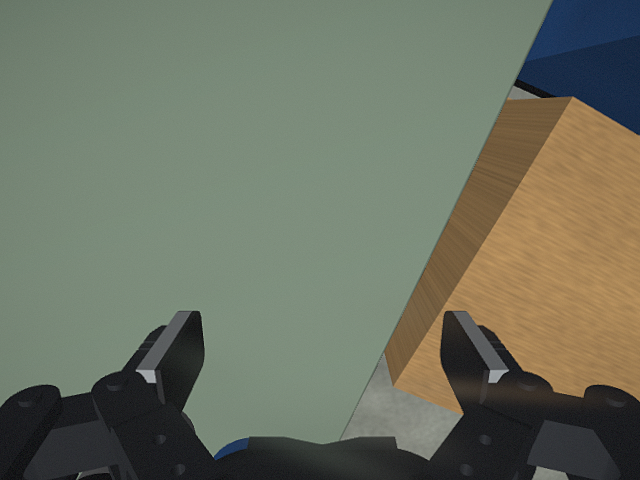

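The top view shows the board at about (325,222). From left to right it holds the square riser (277,208), cup anvil (301,217), head (326,215), square anvil (349,223) and hex sleeve (377,222). The tray is on the right (447,317) and the die ring on the left (188,314). The oil can is at (317,320). The head and the riser are the tools to move.

```bash
cat > h.py <<'E'
import numpy as np, cv2
def ray(d,u,v):
    f=240/np.tan(np.radians(d["vfov"]/2))
    K=np.array([[f,0,d["cx"]],[0,f,d["cy"]],[0,0,1]])
    p=cv2.undistortPoints(np.array([[[u,v]]],float),K,np.array([d["k1"],0,0,0,0]))[0,0]
    R=np.array(d["R"]);C=-R.T@d["t"]
    return C,R.T@np.array([p[0],p[1],1])
def onz(d,u,v,z):
    C,w=ray(d,u,v);return C+w*(z-C[2])/w[2]
def proj(d,X):
    f=240/np.tan(np.radians(d["vfov"]/2))
    K=np.array([[f,0,d["cx"]],[0,f,d["cy"]],[0,0,1]])
    R=np.array(d["R"])
    return cv2.projectPoints(np.array(X,float).reshape(-1,1,3),cv2.Rodrigues(R)[0],np.array(d["t"],float),K,np.array([d["k1"],0,0,0,0]))[0].reshape(-1,2)
E
python3 - <<'E'
from bench import r
from h import *
import pickle
d={n:r.snapshot(n) for n in ["top","side"]}
pickle.dump(d,open("d0.pkl","wb"))
t=d["top"]["pixels"][:,:,::-1]
cv2.imwrite("pics/t_board.png",cv2.resize(t[185:260,240:410],None,fx=4.7,fy=4.7,interpolation=cv2.INTER_CUBIC))
cv2.imwrite("pics/t_die.png",cv2.resize(t[270:360,140:240],None,fx=6,fy=6,interpolation=cv2.INTER_CUBIC))
s=d["side"]["pixels"][:,:,::-1]
cv2.imwrite("pics/s_board.png",cv2.resize(s[180:310,210:400],None,fx=4.2,fy=4.2,interpolation=cv2.INTER_CUBIC))
E
```

```text
(no output)
```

View pics/t_board.png

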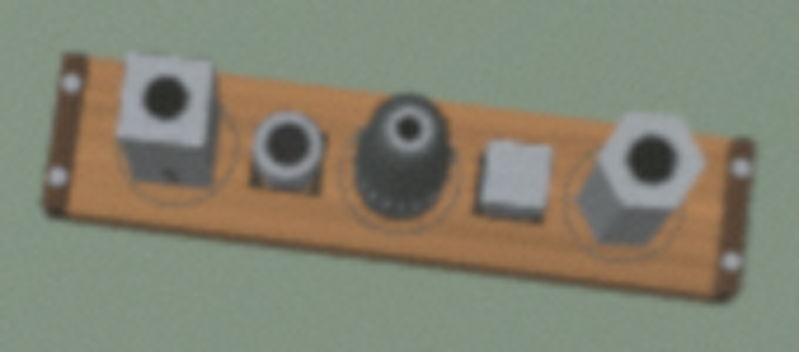

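View pics/s_board.png

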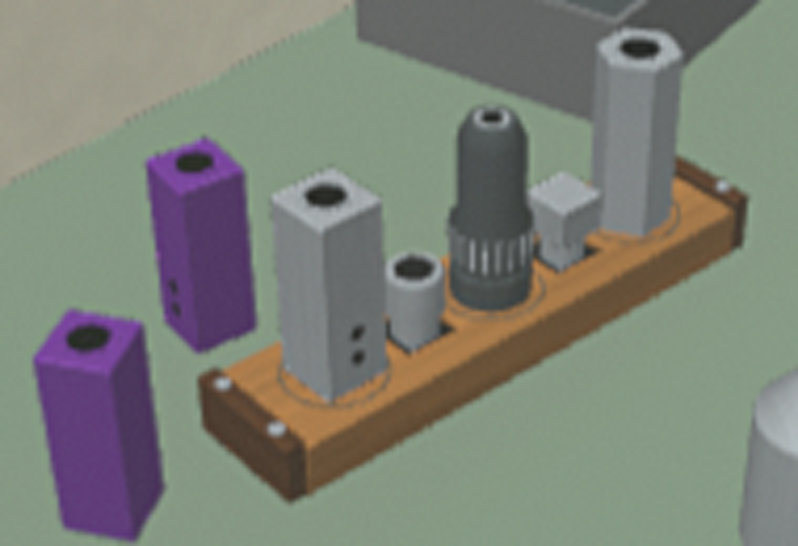

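View pics/t_die.png

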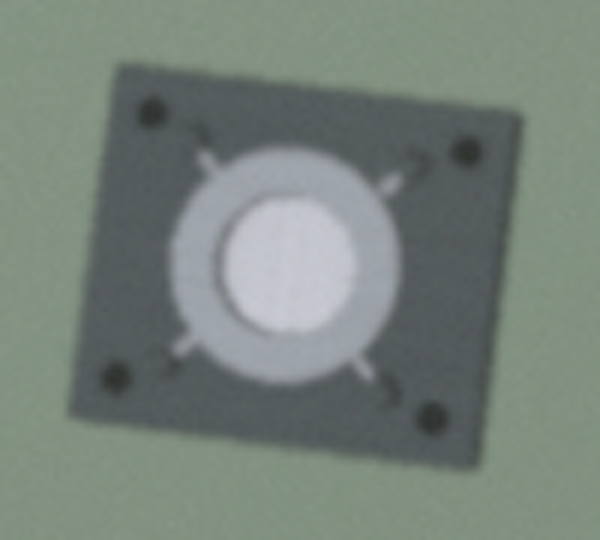

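```bash
python3 - <<'E'
from h import *
import pickle
d=pickle.load(open("d0.pkl","rb"));T=d["top"];S=d["side"]
np.set_printoptions(precision=4,suppress=True)
def m(p,f,o): return [(p[0]+.5)/f-.5+o[0],(p[1]+.5)/f-.5+o[1]]
tb=lambda p:m(p,4.7,(240,185)); sb=lambda p:m(p,4.2,(210,180)); td=lambda p:m(p,6,(140,270))
sc=[onz(T,*tb(p),.03)[:2] for p in [(72,83),(58,176),(741,167),(731,261)]]
c=np.mean(sc,0);e=(sc[0]+sc[1]-sc[2]-sc[3])/2;L=np.linalg.norm(e);e/=L
print("board T",sc,c,"len",L,"yaw",np.degrees(np.arctan2(-e[0],e[1])))
sc2=[onz(S,*sb(p),.03)[:2] for p in [(222,384),(277,429),(722,186)]];print("side screws",sc2)
for y in(104,52,0,-52,-104):print(y,c+e*y/1000)
def tri(a,b):
    C1,w1=ray(T,*a);C2,w2=ray(S,*b);w1/=np.linalg.norm(w1);w2/=np.linalg.norm(w2)
    s=np.linalg.lstsq(np.c_[w1,-w2],C2-C1,rcond=None)[0];p,q=C1+s[0]*w1,C2+s[1]*w2
    return (p+q)/2,np.linalg.norm(p-q)
for n,a,b,z in [("riser",(166,98),(326,195),.135),("head",(408,128),(491,118),.135),("hex",(652,160),(640,47),.135),("cup",(289,145),(413,268),.068)]:
    print(n,onz(T,*tb(a),z),onz(S,*sb(b),z),tri(tb(a),sb(b)))
rc=[onz(T,*tb(p),.135)[:2] for p in [(125,57),(213,65),(206,146),(118,137)]]
print("riser corners",rc,np.mean(rc,0),[np.degrees(np.arctan2(*(rc[(i+1)%4]-rc[i])[::-1])) for i in range(4)],[np.linalg.norm(rc[(i+1)%4]-rc[i]) for i in range(4)])
h=[onz(T,*td(p),.016)[:2] for p in [(152,113),(467,152),(431,418),(116,378)]];print("die holes",np.mean(h,0))
print("ring",onz(T,*td((285,265)),.028),"seat",onz(T,*td((289,264)),.016))
t=T["pixels"];g=cv2.cvtColor(t,cv2.COLOR_RGB2HSV)
k=((g[:,:,1]<35)&(g[:,:,2]>150)).astype(np.uint8);k[:270]=0;k[360:]=0;k[:,:380]=0;k[:,520:]=0
cn=max(cv2.findContours(k,0,2)[0],key=cv2.contourArea);b=cv2.boxPoints(cv2.minAreaRect(cn));print(b)
tc=[onz(T,*p,.008)[:2] for p in b];print("tray",tc,np.mean(tc,0),[np.linalg.norm(tc[i]-tc[i-1]) for i in range(4)])
print("oil",onz(T,316,320,.1),"seatside",onz(S,300,387,.02))
E
```

```text
board T [array([0.6798, 0.1192]), array([0.636 , 0.1251]), array([ 0.6402, -0.1909]), array([ 0.5961, -0.1851])] [ 0.638  -0.0329] len 0.3126592898729168 yaw -7.314082323874231
side screws [array([0.686 , 0.1145]), array([0.6415, 0.1198]), array([ 0.602 , -0.1931])]
104 [0.6513 0.0702]
52 [0.6446 0.0186]
0 [ 0.638  -0.0329]
-52 [ 0.6314 -0.0845]
-104 [ 0.6248 -0.1361]
riser [0.6501 0.0703 0.135 ] [0.6525 0.0691 0.135 ] (array([0.6502, 0.0706, 0.1367]), np.float64(0.0010934933710604708))
head [ 0.6371 -0.0322  0.135 ] [ 0.6391 -0.0331  0.135 ] (array([ 0.6373, -0.0319,  0.1362]), np.float64(0.0010956368914824472))
hex [ 0.6234 -0.1357  0.135 ] [ 0.6263 -0.1382  0.135 ] (array([ 0.6234, -0.1351,  0.1373]), np.float64(0.0011473386986541937))
cup [0.643  0.0184 0.068 ] [0.6454 0.0185 0.068 ] (array([0.6436, 0.019 , 0.0689]), np.float64(0.0020157660329610913))
riser corners [array([0.668 , 0.0879]), array([0.6645, 0.0505]), array([0.6294, 0.0532]), array([0.6333, 0.0905])] [0.6488 0.0705] [np.float64(-95.40079512479132), np.float64(175.45103005488215), np.float64(83.98650793695458), np.float64(-4.291661719007854)] [np.float64(0.03762229763421524), np.float64(0.03517939671609414), np.float64(0.03747418310064009), np.float64(0.03478130005335927)]
die holes [0.4382 0.2625]
ring [0.4378 0.2621 0.028 ] seat [0.4385 0.2631 0.016 ]
[[393.2974 282.1089]
 [499.0588 278.9983]
 [501.1685 350.7303]
 [395.4071 353.841 ]]
tray [array([ 0.5068, -0.1824]), array([ 0.5118, -0.4209]), array([ 0.3535, -0.4199]), array([ 0.3516, -0.1842])] [ 0.4309 -0.3019] [np.float64(0.15523658080432826), np.float64(0.23857606258662323), np.float64(0.1582794475227413), np.float64(0.2356901875911811)]
oil [ 0.424  -0.0114  0.1   ] seatside [0.4396 0.2613 0.02  ]
```

```bash
cat >> h.py <<'E'
from scipy.spatial.transform import Rotation as Ro
def plan(st,pos,jaw):
    """slide mm, rot deg from the present pose; jaw=world heading (deg) of tool y, either sense; tool x down"""
    A=Ro.from_quat(st["tcp_rot"]).as_matrix()
    best=None
    for k in(0,180):
        a=np.radians(jaw+k);y=np.array([np.cos(a),np.sin(a),0]);x=np.array([0,0,-1.])
        B=np.c_[x,y,np.cross(x,y)];v=np.degrees(Ro.from_matrix(A.T@B).as_rotvec())
        if best is None or np.linalg.norm(v)<np.linalg.norm(best):best=v
    return np.round(A.T@(np.array(pos)-st["tool_pos"])*1000,1),np.round(best,1)
E
cat > p.py <<'E'
import sys
from bench import r
from h import *
s=r.get_state();A=Ro.from_quat(s["tcp_rot"]).as_matrix()
np.set_printoptions(precision=4,suppress=True)
print("t",s["time"],"pos",s["tool_pos"],"heading y",np.degrees(np.arctan2(A[1,1],A[0,1])).round(2),"z",np.degrees(np.arctan2(A[1,2],A[0,2])).round(2),"tilt",np.degrees(np.arccos(-A[2,0])).round(2),"q",s["joints"],"F",s["ft_force"],"gap",s["finger_gap"])
v=[float(x) for x in sys.argv[1:]]
for i in range(0,len(v)-3,4): print("slide,rot",plan(s,v[i:i+3],v[i+3]))
E
python3 p.py .651 .070 .22 -6 .651 .070 .22 84
```

```text
t 0.25 pos [ 0.2407 -0.6302  0.2046] heading y -69.1 z -159.1 tilt 0.06 q [-1.2429  0.2644  1.6047 -0.      1.2737 -0.0369] F [-0.0253 -0.4376 -0.0216] gap 0.9975100641132201
slide,rot (array([ -14.8, -507.8, -633.1]), array([-63.1,  -0. ,   0.1]))
slide,rot (array([ -14.8, -507.8, -633.1]), array([26.9,  0. ,  0.1]))
```

```bash
python3 p.py .638 -.0327 .21 -6.5
```

```text
t 0.25 pos [ 0.2407 -0.6302  0.2046] heading y -69.1 z -159.1 tilt 0.06 q [-1.2429  0.2644  1.6047 -0.      1.2737 -0.0369] F [-0.0253 -0.4376 -0.0216] gap 0.9975100641132201
slide,rot (array([  -4.9, -416.5, -584.3]), array([-62.6,  -0. ,   0.1]))
```

Emit:
{"op": "carry_out", "data": {"rows": [{"slide":[-5,-26,-37],"rot":[-4,0,0],"fingers":85},{"slide":[-5,-60,-85],"rot":[-10,0,0],"fingers":85},{"slide":[-5,-95,-134],"rot":[-18,0,0],"fingers":85},{"slide":[-5,-130,-183],"rot":[-26,0,0],"fingers":85},{"slide":[-5,-165,-232],"rot":[-34,0,0],"fingers":85},{"slide":[-5,-200,-281],"rot":[-42,0,0],"fingers":85},{"slide":[-5,-235,-330],"rot":[-50,0,0],"fingers":85},{"slide":[-5,-270,-379],"rot":[-56,0,0],"fingers":85}], "force": 60}}

```text
time: 1.25
tool_pos: [0.4994, -0.2414, 0.2105]
tcp_rot: [0.553, 0.44, -0.553, 0.441]
ft_force: [0.3, -1.1, 0.9]
finger_gap: 0.995
```

```bash
python3 p.py .638 -.0327 .21 -6.5
```

```text
t 1.25 pos [ 0.4994 -0.2414  0.2105] heading y -12.89 z -102.89 tilt 0.03 q [-0.4952  0.0329  1.8578 -0.0001  1.2503 -0.2702] F [ 0.2603 -1.1382  0.9346] gap 0.9945958719700855
slide,rot (array([   0.5,   88.6, -234.4]), array([-6.4,  0. , -0. ]))
```

Emit:
{"op": "carry_out", "data": {"rows": [{"slide":[0,18,-48],"rot":[-2,0,0],"fingers":85},{"slide":[0,36,-96],"rot":[-4,0,0],"fingers":85},{"slide":[0,54,-144],"rot":[-6.4,0,0],"fingers":85},{"slide":[0,72,-190],"rot":[-6.4,0,0],"fingers":85},{"slide":[0,82,-220],"rot":[-6.4,0,0],"fingers":85},{"slide":[0,88,-232],"rot":[-6.4,0,0],"fingers":85},{"slide":[0,88,-232],"rot":[-6.4,0,0],"fingers":85}]}}

```text
time: 2.12
tool_pos: [0.6369, -0.037, 0.21]
tcp_rot: [-0.528, -0.47, 0.528, -0.47]
ft_force: [-1.9, -0.8, -0.1]
finger_gap: 0.996
```

```bash
python3 p.py .638 -.0327 .086 -6.5; python3 - <<'E'
from bench import r
import cv2,pickle
d=r.snapshot("wrist");pickle.dump(d,open("w1.pkl","wb"));cv2.imwrite("pics/w1.png",d["pixels"][:,:,::-1])
E
```

```text
t 2.125 pos [ 0.6369 -0.037   0.21  ] heading y -6.64 z -96.64 tilt 0.04 q [-0.0968  0.1922  1.6823 -0.0005  1.2676  0.0192] F [-1.8809 -0.7515 -0.1321] gap 0.9964446854929244
slide,rot (array([124. ,   0.7,  -4.5]), array([-0.1,  0. ,  0. ]))
```

View pics/w1.png

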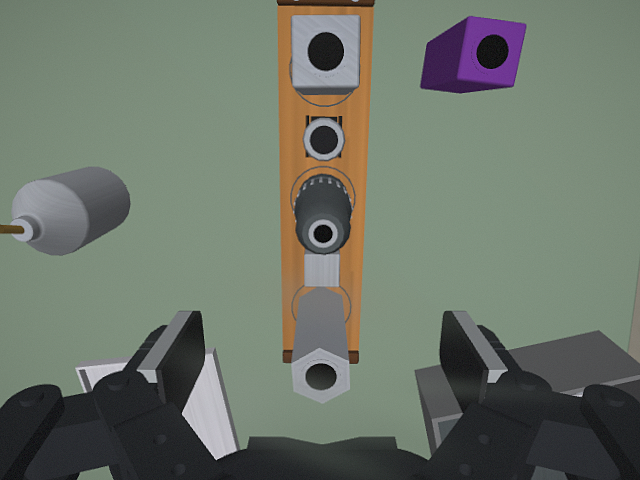

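The wrist view shows the board almost in line with the image columns. The bores are at riser (325,51), cup (323,140), head (322,234) and hex (321,377). I'll cross-check these positions.

```bash
python3 - <<'E'
from h import *
import pickle
W=pickle.load(open("w1.pkl","rb"));np.set_printoptions(precision=4,suppress=True)
for n,p,z in [("riser",(325.5,51),.135),("head",(322.5,234),.135),("hex",(321,377),.135),("cup",(323.5,140),.067),("oilspout",(18,230),.13)]:print(n,onz(W,*p,z))
c=[onz(W,*p,.135)[:2] for p in [(291,16),(358,16),(360,86),(292,87)]];print(np.mean(c,0),[np.degrees(np.arctan2(*(c[(i+1)%4]-c[i])[::-1])) for i in range(4)])
E
```

```text
riser [0.6522 0.0685 0.135 ]
head [ 0.6384 -0.0356  0.135 ]
hex [ 0.6253 -0.1394  0.135 ]
cup [0.6453 0.0163 0.067 ]
oilspout [ 0.4428 -0.0115  0.13  ]
[0.652  0.0681] [np.float64(-6.648978497639384), np.float64(-93.56709784070948), np.float64(174.1554798129789), np.float64(83.11172261851112)]
```

Emit:
{"op": "carry_out", "data": {"rows": [{"slide":[30,1,-2],"rot":[0,0,0],"fingers":85},{"slide":[65,1,-3],"rot":[0,0,0],"fingers":85},{"slide":[100,1,-3],"rot":[0,0,0],"fingers":85},{"slide":[122,1,-3],"rot":[0,0,0],"fingers":85},{"slide":[127,1,-3],"rot":[0,0,0],"fingers":85},{"slide":[127,1,-3],"rot":[0,0,0],"fingers":60},{"slide":[127,1,-3],"rot":[0,0,0],"fingers":45},{"slide":[127,1,-3],"rot":[0,0,0],"fingers":39}]}}

```text
time: 3.18
tool_pos: [0.6392, -0.0344, 0.0848]
tcp_rot: [0.529, 0.469, -0.528, 0.471]
ft_force: [-0.2, 0.3, -0.1]
finger_gap: 0.459
```

Emit:
{"op": "carry_out", "data": {"rows": [{"slide":[0,0,0],"rot":[0,0,0],"fingers":30},{"slide":[0,0,0],"rot":[0,0,0],"fingers":20},{"slide":[0,0,0],"rot":[0,0,0],"fingers":20},{"slide":[0,0,0],"rot":[0,0,0],"fingers":20},{"slide":[0,0,0],"rot":[0,0,0],"fingers":20}]}}

```text
time: 3.8
tool_pos: [0.6388, -0.0342, 0.0851]
tcp_rot: [0.529, 0.47, -0.528, 0.47]
ft_force: [-1.8, 0.3, 6.0]
finger_gap: 0.394
```

```bash
python3 p.py .638 -.034 .23 -6.5
```

```text
t 3.8 pos [ 0.6388 -0.0342  0.0851] heading y -6.68 z -96.68 tilt 0.09 q [-0.0924  0.2939  1.798  -0.0002  1.0481  0.0243] F [-1.7555  0.2709  5.9565] gap 0.3940333791380676
slide,rot (array([-144.9,   -0.6,   -0.1]), array([-0.2,  0. , -0.1]))
```

Emit:
{"op": "carry_out", "data": {"rows": [{"slide":[-4,0,0],"rot":[0,0,0],"fingers":20},{"slide":[-15,0,0],"rot":[0,0,0],"fingers":20},{"slide":[-35,0,0],"rot":[0,0,0],"fingers":20},{"slide":[-60,0,0],"rot":[0,0,0],"fingers":20},{"slide":[-90,0,0],"rot":[0,0,0],"fingers":20},{"slide":[-115,0,0],"rot":[0,0,0],"fingers":20},{"slide":[-130,0,0],"rot":[0,0,0],"fingers":20},{"slide":[-132,0,0],"rot":[0,0,0],"fingers":20}]}}

```text
time: 4.8
tool_pos: [0.6391, -0.0343, 0.2173]
tcp_rot: [0.529, 0.469, -0.528, 0.471]
ft_force: [0.2, -0.2, -7.4]
finger_gap: 0.393
```

```bash
python3 p.py .431 -.350 .217 -6.5 ; python3 - <<'E'
from bench import r
import cv2,pickle
d=r.snapshot("wrist");cv2.imwrite("pics/w2.png",d["pixels"][:,:,::-1])
E
```

```text
t 4.8 pos [ 0.6391 -0.0343  0.2173] heading y -6.7 z -96.7 tilt 0.18 q [-0.0926  0.1893  1.6723 -0.      1.2768  0.0243] F [ 0.183  -0.1881 -7.4175] gap 0.3929002151265923
slide,rot (array([  -0.3, -169.9,  337.8]), array([-0.2, -0. , -0.2]))
```

View pics/w2.png

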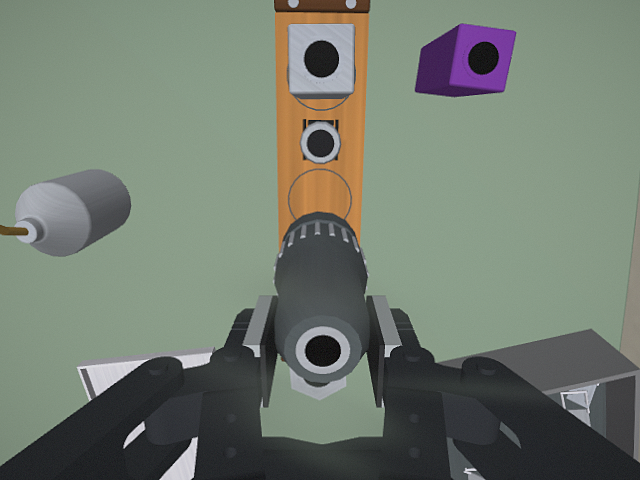

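Emit:
{"op": "carry_out", "data": {"rows": [{"slide":[0,-18,14],"rot":[0,0,0],"fingers":20},{"slide":[0,-50,42],"rot":[0,0,0],"fingers":20},{"slide":[0,-80,84],"rot":[0,0,0],"fingers":20},{"slide":[0,-105,130],"rot":[0,0,0],"fingers":20},{"slide":[0,-127,178],"rot":[0,0,0],"fingers":20},{"slide":[0,-145,228],"rot":[0,0,0],"fingers":20},{"slide":[0,-158,275],"rot":[0,0,0],"fingers":20},{"slide":[0,-166,310],"rot":[0,0,0],"fingers":20}]}}

```text
time: 5.85
tool_pos: [0.4351, -0.3239, 0.2137]
tcp_rot: [-0.528, -0.47, 0.529, -0.469]
ft_force: [1.1, 0.3, -7.7]
finger_gap: 0.391
```

```bash
python3 p.py .431 -.350 .075 -6.5
```

```text
t 5.85 pos [ 0.4351 -0.3239  0.2137] heading y -6.78 z -96.78 tilt 0.15 q [-0.6856  0.0094  1.8758 -0.0003  1.259  -0.5672] F [ 1.121   0.3437 -7.654 ] gap 0.3905123541718704
slide,rot (array([138.6,  -0.7,  26.6]), array([-0.3, -0.1,  0.1]))
```

Emit:
{"op": "carry_out", "data": {"rows": [{"slide":[10,0,18],"rot":[0,0,0],"fingers":20},{"slide":[45,0,24],"rot":[0,0,0],"fingers":20},{"slide":[85,0,24],"rot":[0,0,0],"fingers":20},{"slide":[115,0,24],"rot":[0,0,0],"fingers":20},{"slide":[132,0,24],"rot":[0,0,0],"fingers":20},{"slide":[138,0,24],"rot":[0,0,0],"fingers":20},{"slide":[138,0,24],"rot":[0,0,0],"fingers":20}]}}

```text
time: 6.72
tool_pos: [0.4348, -0.3467, 0.0776]
tcp_rot: [0.528, 0.47, -0.528, 0.47]
ft_force: [0.3, -0.2, -6.1]
finger_gap: 0.394
```

```bash
python3 p.py .431 -.350 .058 -6.5; python3 - <<'E'
from bench import r
import cv2,pickle
d=r.snapshot("side");cv2.imwrite("pics/s3.png",cv2.resize(d["pixels"][120:330,330:610,::-1],None,fx=2.6,fy=2.6))
E
```

```text
t 6.725 pos [ 0.4348 -0.3467  0.0776] heading y -6.68 z -96.68 tilt 0.03 q [-0.7179  0.1553  1.9846  0.0002  1.0012 -0.6014] F [ 0.3097 -0.1846 -6.1224] gap 0.3937570138777655
slide,rot (array([19.6, -3.4,  3.8]), array([-0.2,  0. , -0. ]))
```

View pics/s3.png

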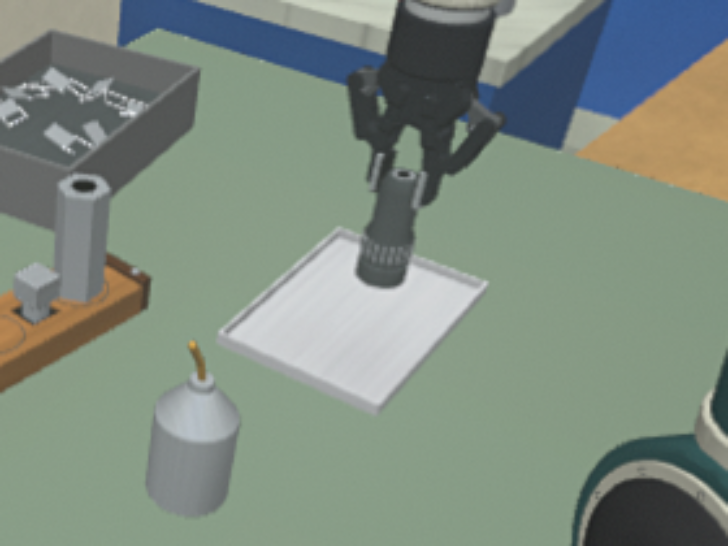

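Emit:
{"op": "carry_out", "data": {"rows": [{"slide":[8,-2,2],"rot":[0,0,0],"fingers":20},{"slide":[14,-3,3],"rot":[0,0,0],"fingers":20},{"slide":[17,-3,3],"rot":[0,0,0],"fingers":20},{"slide":[18,-3,3],"rot":[0,0,0],"fingers":20},{"slide":[18.5,-3,3],"rot":[0,0,0],"fingers":20},{"slide":[18.5,-3,3],"rot":[0,0,0],"fingers":20}]}}

```text
time: 7.52
tool_pos: [0.4312, -0.3493, 0.0589]
tcp_rot: [0.528, 0.47, -0.528, 0.47]
ft_force: [0.5, 0.6, -6.0]
finger_gap: 0.387
```

Emit:
{"op": "carry_out", "data": {"rows": [{"slide":[0.5,0,0],"rot":[0,0,0],"fingers":20},{"slide":[1,0,0],"rot":[0,0,0],"fingers":20},{"slide":[1,0,0],"rot":[0,0,0],"fingers":20}]}}

```text
time: 7.9
tool_pos: [0.4312, -0.3494, 0.0581]
tcp_rot: [-0.528, -0.47, 0.528, -0.47]
ft_force: [-1.0, 0.3, -3.7]
finger_gap: 0.389
```

Emit:
{"op": "carry_out", "data": {"rows": [{"slide":[0.7,0,0],"rot":[0,0,0],"fingers":20},{"slide":[0.7,0,0],"rot":[0,0,0],"fingers":35},{"slide":[0.7,0,0],"rot":[0,0,0],"fingers":40},{"slide":[0.7,0,0],"rot":[0,0,0],"fingers":55},{"slide":[0.7,0,0],"rot":[0,0,0],"fingers":75},{"slide":[0.7,0,0],"rot":[0,0,0],"fingers":85},{"slide":[0.7,0,0],"rot":[0,0,0],"fingers":85}]}}

```text
time: 8.78
tool_pos: [0.4311, -0.3493, 0.0571]
tcp_rot: [0.528, 0.47, -0.528, 0.47]
ft_force: [0.3, 0.2, 0.6]
finger_gap: 0.996
```

Emit:
{"op": "carry_out", "data": {"rows": [{"slide":[-10,0,0],"rot":[0,0,0],"fingers":85},{"slide":[-40,0,0],"rot":[0,0,0],"fingers":85},{"slide":[-85,0,0],"rot":[0,0,0],"fingers":85},{"slide":[-130,0,0],"rot":[0,0,0],"fingers":85},{"slide":[-155,0,0],"rot":[0,0,0],"fingers":85},{"slide":[-155,0,0],"rot":[0,0,0],"fingers":85}]}}

```text
time: 9.52
tool_pos: [0.4326, -0.3507, 0.2157]
tcp_rot: [0.529, 0.468, -0.528, 0.472]
ft_force: [0.9, 0.4, 0.7]
finger_gap: 0.994
```

```bash
python3 p.py .652 .0693 .213 -6.5; python3 - <<'E'
from bench import r
import cv2,pickle
d=r.snapshot("side");cv2.imwrite("pics/s4.png",cv2.resize(d["pixels"][120:330,330:610,::-1],None,fx=2.6,fy=2.6))
E
```

```text
t 9.525 pos [ 0.4326 -0.3507  0.2157] heading y -6.7 z -96.7 tilt 0.38 q [-0.7259  0.0295  1.8515  0.      1.2539 -0.6089] F [0.8557 0.3769 0.669 ] gap 0.9943826827100061
slide,rot (array([   2. ,  168.9, -442.7]), array([-0.2,  0.2, -0.3]))
```

View pics/s4.png

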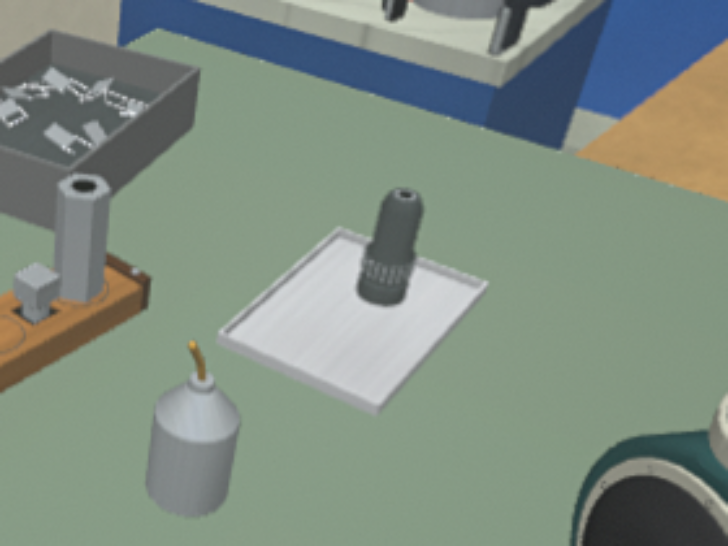

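The head stands upright on the tray at about (385,290) in the crop. Next is the riser.

Emit:
{"op": "carry_out", "data": {"rows": [{"slide":[2,10,-25],"rot":[0,0,0],"fingers":85},{"slide":[2,27,-70],"rot":[0,0,0],"fingers":85},{"slide":[2,46,-120],"rot":[0,0,0],"fingers":85},{"slide":[2,65,-170],"rot":[0,0,0],"fingers":85},{"slide":[2,84,-220],"rot":[0,0,0],"fingers":85},{"slide":[2,103,-270],"rot":[0,0,0],"fingers":85},{"slide":[2,122,-320],"rot":[0,0,0],"fingers":85},{"slide":[2,141,-370],"rot":[0,0,0],"fingers":85}]}}

```text
time: 10.58
tool_pos: [0.6134, 0.0035, 0.2074]
tcp_rot: [-0.527, -0.471, 0.529, -0.469]
ft_force: [-0.1, -0.3, -0.6]
finger_gap: 0.998
```

```bash
python3 p.py .652 .0693 .213 -6.5
```

```text
t 10.575 pos [0.6134 0.0035 0.2074] heading y -6.69 z -96.69 tilt 0.22 q [-0.0348  0.15    1.7362 -0.0001  1.2593  0.082 ] F [-0.1295 -0.2992 -0.5526] gap 0.998196519389766
slide,rot (array([ -5.8,  30.7, -69.9]), array([-0.2,  0. ,  0.2]))
```

Emit:
{"op": "carry_out", "data": {"rows": [{"slide":[-2,14,-30],"rot":[0,0,0],"fingers":85},{"slide":[-2,26,-55],"rot":[0,0,0],"fingers":85},{"slide":[-2,29,-65],"rot":[0,0,0],"fingers":85},{"slide":[-2,29,-66],"rot":[0,0,0],"fingers":85},{"slide":[-2,29,-66],"rot":[0,0,0],"fingers":85}]}}

```text
time: 11.2
tool_pos: [0.6502, 0.0629, 0.2119]
tcp_rot: [-0.528, -0.47, 0.529, -0.47]
ft_force: [-0.7, -0.1, -0.5]
finger_gap: 0.995
```

```bash
python3 p.py .652 .0693 .083 -6.5;python3 - <<'E'
from bench import r
from h import *
np.set_printoptions(precision=4,suppress=True)
d=r.snapshot("wrist");cv2.imwrite("pics/w5.png",d["pixels"][:,:,::-1])
E
```

```text
t 11.2 pos [0.6502 0.0629 0.2119] heading y -6.75 z -96.75 tilt 0.05 q [ 0.0586  0.2199  1.6458 -0.0005  1.2766  0.1765] F [-0.6883 -0.1345 -0.4996] gap 0.9949981040349014
slide,rot (array([128.9,   1.1,  -6.6]), array([-0.2,  0. ,  0. ]))
```

View pics/w5.png

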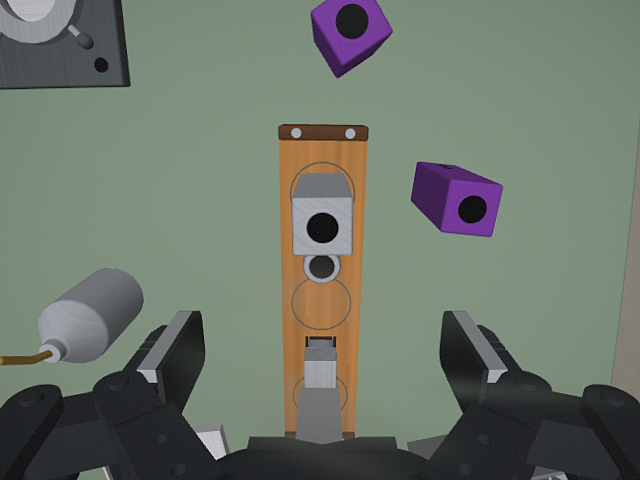

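The riser at (322,228) is square to the jaws, and the purple decoy's nearest edge at (445,210) is about 80 mm away, clear of the open fingers. I'm going down to grip.

Emit:
{"op": "carry_out", "data": {"rows": [{"slide":[25,1,-4],"rot":[0,0,0],"fingers":85},{"slide":[60,1,-5],"rot":[0,0,0],"fingers":85},{"slide":[95,1,-5],"rot":[0,0,0],"fingers":85},{"slide":[120,1,-5],"rot":[0,0,0],"fingers":85},{"slide":[128,1,-5],"rot":[0,0,0],"fingers":85},{"slide":[128,1,-5],"rot":[0,0,0],"fingers":60},{"slide":[128,1,-5],"rot":[0,0,0],"fingers":45},{"slide":[128,1,-5],"rot":[0,0,0],"fingers":40}]}}

```text
time: 12.25
tool_pos: [0.6532, 0.0688, 0.0857]
tcp_rot: [0.529, 0.469, -0.528, 0.47]
ft_force: [-2.0, 0.3, 1.7]
finger_gap: 0.472
```

Emit:
{"op": "carry_out", "data": {"rows": [{"slide":[0,0,0],"rot":[0,0,0],"fingers":32},{"slide":[0,0,0],"rot":[0,0,0],"fingers":20},{"slide":[0,0,0],"rot":[0,0,0],"fingers":20},{"slide":[0,0,0],"rot":[0,0,0],"fingers":20},{"slide":[0,0,0],"rot":[0,0,0],"fingers":20}]}}

```text
time: 12.88
tool_pos: [0.6528, 0.0689, 0.0858]
tcp_rot: [0.529, 0.47, -0.528, 0.47]
ft_force: [-3.2, 0.4, 5.1]
finger_gap: 0.43
```

```bash
python3 p.py
```

```text
t 12.875 pos [0.6528 0.0689 0.0858] heading y -6.69 z -96.69 tilt 0.08 q [ 0.0673  0.3223  1.7591 -0.      1.0588  0.184 ] F [-3.1592  0.3802  5.1042] gap 0.43029131362806333
```

Emit:
{"op": "carry_out", "data": {"rows": [{"slide":[-4,0,0],"rot":[0,0,0],"fingers":20},{"slide":[-15,0,0],"rot":[0,0,0],"fingers":20},{"slide":[-35,0,0],"rot":[0,0,0],"fingers":20},{"slide":[-60,0,0],"rot":[0,0,0],"fingers":20},{"slide":[-90,0,0],"rot":[0,0,0],"fingers":20},{"slide":[-115,0,0],"rot":[0,0,0],"fingers":20},{"slide":[-130,0,0],"rot":[0,0,0],"fingers":20},{"slide":[-132,0,0],"rot":[0,0,0],"fingers":20}]}}

```text
time: 13.88
tool_pos: [0.6533, 0.0689, 0.2182]
tcp_rot: [0.529, 0.469, -0.527, 0.471]
ft_force: [-0.5, 0.9, -6.2]
finger_gap: 0.43
```

```bash
python3 p.py .431 -.255 .217 -6.5
```

```text
t 13.875 pos [0.6533 0.0689 0.2182] heading y -6.7 z -96.7 tilt 0.19 q [ 0.0671  0.2204  1.6335 -0.      1.2843  0.184 ] F [-0.4792  0.9437 -6.2053] gap 0.43000888488352884
slide,rot (array([   0.4, -183. ,  347.6]), array([-0.2, -0. , -0.2]))
```

Emit:
{"op": "carry_out", "data": {"rows": [{"slide":[0,-8,15],"rot":[0,0,0],"fingers":20},{"slide":[0,-27,50],"rot":[0,0,0],"fingers":20},{"slide":[0,-52,98],"rot":[0,0,0],"fingers":20},{"slide":[0,-78,148],"rot":[0,0,0],"fingers":20},{"slide":[0,-104,198],"rot":[0,0,0],"fingers":20},{"slide":[0,-130,248],"rot":[0,0,0],"fingers":20},{"slide":[0,-155,295],"rot":[0,0,0],"fingers":20},{"slide":[0,-173,328],"rot":[0,0,0],"fingers":20}]}}

```text
time: 14.88
tool_pos: [0.4387, -0.2382, 0.2144]
tcp_rot: [-0.528, -0.47, 0.529, -0.469]
ft_force: [0.8, -0.5, -6.2]
finger_gap: 0.432
```

Emit:
{"op": "carry_out", "data": {"rows": [{"slide":[0,-8,14],"rot":[0,0,0],"fingers":20},{"slide":[30,-10,18],"rot":[0,0,0],"fingers":20},{"slide":[70,-10,18],"rot":[0,0,0],"fingers":20},{"slide":[105,-10,18],"rot":[0,0,0],"fingers":20},{"slide":[130,-10,18],"rot":[0,0,0],"fingers":20},{"slide":[138,-10,18],"rot":[0,0,0],"fingers":20},{"slide":[138,-10,18],"rot":[0,0,0],"fingers":20}]}}

```text
time: 15.75
tool_pos: [0.4298, -0.253, 0.0776]
tcp_rot: [-0.528, -0.471, 0.528, -0.47]
ft_force: [-0.2, -1.0, -5.6]
finger_gap: 0.431
```

```bash
python3 p.py .431 -.255 .0588 -6.5
```

```text
t 15.75 pos [ 0.4298 -0.253   0.0776] heading y -6.68 z -96.68 tilt 0.08 q [-0.5821  0.0509  2.1006  0.0001  0.9915 -0.4655] F [-0.171  -0.9649 -5.5761] gap 0.43058438526533677
slide,rot (array([18.8,  1.4,  1.8]), array([-0.2, -0. ,  0.1]))
```

Emit:
{"op": "carry_out", "data": {"rows": [{"slide":[8,0,0],"rot":[0,0,0],"fingers":20},{"slide":[14,0,0],"rot":[0,0,0],"fingers":20},{"slide":[17,0,0],"rot":[0,0,0],"fingers":20},{"slide":[18,0,0],"rot":[0,0,0],"fingers":20},{"slide":[18.5,0,0],"rot":[0,0,0],"fingers":20},{"slide":[19,0,0],"rot":[0,0,0],"fingers":20},{"slide":[19,0,0],"rot":[0,0,0],"fingers":20}]}}

```text
time: 16.62
tool_pos: [0.4303, -0.2536, 0.0592]
tcp_rot: [0.528, 0.47, -0.528, 0.47]
ft_force: [0.4, 0.1, -6.2]
finger_gap: 0.43
```

Emit:
{"op": "carry_out", "data": {"rows": [{"slide":[0.5,0,0],"rot":[0,0,0],"fingers":20},{"slide":[1,0,0],"rot":[0,0,0],"fingers":20},{"slide":[1.3,0,0],"rot":[0,0,0],"fingers":20}]}}

```text
time: 17.0
tool_pos: [0.4304, -0.2538, 0.0588]
tcp_rot: [-0.528, -0.47, 0.528, -0.47]
ft_force: [-4.1, 1.1, 6.8]
finger_gap: 0.432
```

Contact (the wrist force now reads +6.8 N up), so I'm releasing.

Emit:
{"op": "carry_out", "data": {"rows": [{"slide":[-0.5,0,0],"rot":[0,0,0],"fingers":36},{"slide":[-0.5,0,0],"rot":[0,0,0],"fingers":40},{"slide":[-0.5,0,0],"rot":[0,0,0],"fingers":55},{"slide":[-0.5,0,0],"rot":[0,0,0],"fingers":75},{"slide":[-0.5,0,0],"rot":[0,0,0],"fingers":85},{"slide":[-0.5,0,0],"rot":[0,0,0],"fingers":85}]}}

```text
time: 17.75
tool_pos: [0.4303, -0.2535, 0.0583]
tcp_rot: [0.528, 0.47, -0.528, 0.47]
ft_force: [0.9, 0.2, -0.1]
finger_gap: 0.997
```

Emit:
{"op": "carry_out", "data": {"rows": [{"slide":[-10,0,0],"rot":[0,0,0],"fingers":85},{"slide":[-40,0,0],"rot":[0,0,0],"fingers":85},{"slide":[-85,0,0],"rot":[0,0,0],"fingers":85},{"slide":[-130,0,0],"rot":[0,0,0],"fingers":85},{"slide":[-155,0,0],"rot":[0,0,0],"fingers":85},{"slide":[-155,0,0],"rot":[0,0,0],"fingers":85}]}}

```text
time: 18.5
tool_pos: [0.432, -0.2547, 0.2168]
tcp_rot: [0.529, 0.468, -0.528, 0.472]
ft_force: [-0.3, -0.5, -0.6]
finger_gap: 0.999
```

```bash
python3 p.py .6445 .018 .200 -6.5; python3 - <<'E'
from bench import r
import cv2,pickle
d=r.snapshot("side");cv2.imwrite("pics/s6.png",cv2.resize(d["pixels"][120:330,330:610,::-1],None,fx=2.6,fy=2.6))
d=r.snapshot("top");pickle.dump(d,open("t6.pkl","wb"));cv2.imwrite("pics/t6.png",d["pixels"][:,:,::-1])
E
```

```text
t 18.5 pos [ 0.432  -0.2547  0.2168] heading y -6.7 z -96.7 tilt 0.38 q [-0.5824 -0.0806  1.9568  0.      1.2587 -0.4654] F [-0.2931 -0.5125 -0.647 ] gap 0.9985633802005365
slide,rot (array([  17. ,  179.1, -295.6]), array([-0.2,  0.2, -0.3]))
```

View pics/s6.png

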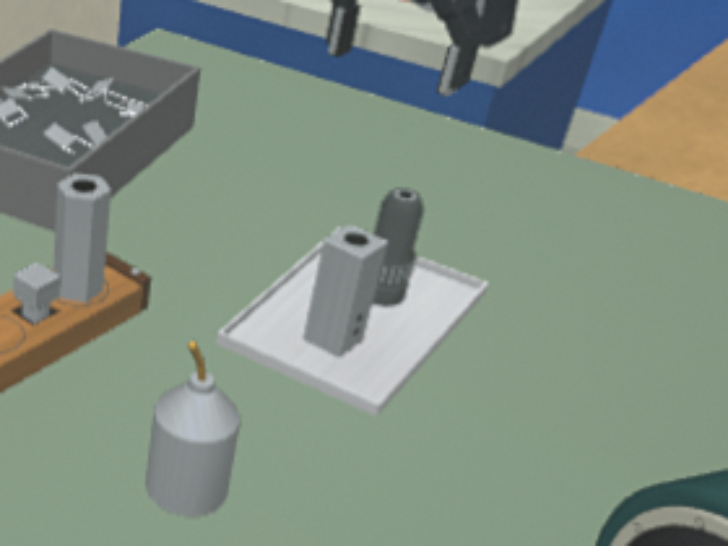

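View pics/t6.png

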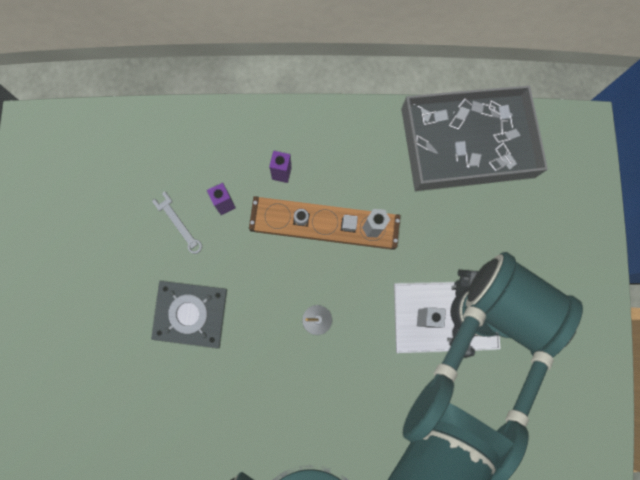

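Both tools stand on the tray: the riser at (435,317) in the top view, and the head behind it in the side view. The cup anvil at (301,217) is now free on both sides, so I'm going over it.

Emit:
{"op": "carry_out", "data": {"rows": [{"slide":[3,13,-21],"rot":[0,0,0],"fingers":85},{"slide":[3,38,-63],"rot":[0,0,0],"fingers":85},{"slide":[3,64,-105],"rot":[0,0,0],"fingers":85},{"slide":[3,90,-148],"rot":[0,0,0],"fingers":85},{"slide":[3,116,-190],"rot":[0,0,0],"fingers":85},{"slide":[3,142,-233],"rot":[0,0,0],"fingers":85},{"slide":[3,165,-272],"rot":[0,0,0],"fingers":85},{"slide":[3,175,-290],"rot":[0,0,0],"fingers":85}]}}

```text
time: 19.6
tool_pos: [0.6374, 0.0161, 0.2075]
tcp_rot: [-0.527, -0.471, 0.529, -0.469]
ft_force: [-0.1, -0.8, 0.0]
finger_gap: 0.994
```

Emit:
{"op": "carry_out", "data": {"rows": [{"slide":[0,0,0],"rot":[0,0,0],"fingers":85},{"slide":[0,0,0],"rot":[0,0,0],"fingers":85}]}}

```text
time: 19.85
tool_pos: [0.6367, 0.013, 0.2094]
tcp_rot: [-0.528, -0.47, 0.529, -0.469]
ft_force: [-0.3, -0.6, -0.4]
finger_gap: 0.995
```

```bash
python3 p.py .6448 .0178 .036 -6.5; python3 - <<'E'
from bench import r
import cv2,pickle
d=r.snapshot("wrist");pickle.dump(d,open("w7.pkl","wb"));cv2.imwrite("pics/w7.png",d["pixels"][:,:,::-1])
E
```

```text
t 19.85 pos [0.6367 0.013  0.2094] heading y -6.73 z -96.73 tilt 0.12 q [-0.0182  0.1915  1.6842 -0.0007  1.2679  0.0995] F [-0.2799 -0.5766 -0.3719] gap 0.9953787125746323
slide,rot (array([173.4,   7.8,  -5.8]), array([-0.2,  0.1,  0.1]))
```

View pics/w7.png

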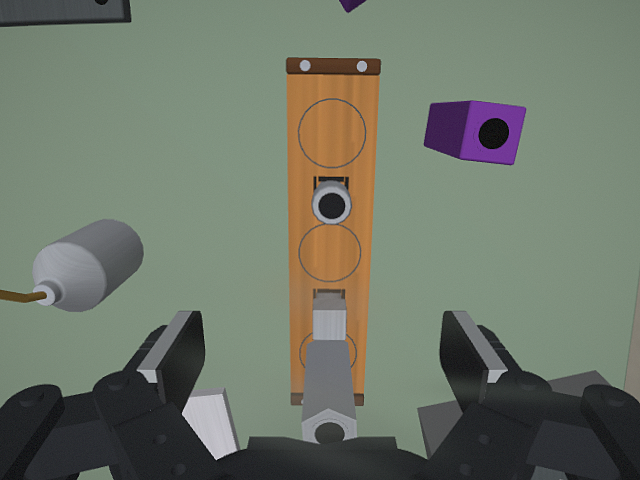

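```bash
python3 - <<'E'
from h import *
import pickle
W=pickle.load(open("w7.pkl","rb"));print(onz(W,332,205,.067))
E
```

```text
[0.64580993 0.01663931 0.067     ]
```

Emit:
{"op": "carry_out", "data": {"rows": [{"slide":[15,5,-4],"rot":[0,0,0],"fingers":85},{"slide":[50,8,-5],"rot":[0,0,0],"fingers":85},{"slide":[90,8,-5],"rot":[0,0,0],"fingers":85},{"slide":[130,8,-5],"rot":[0,0,0],"fingers":85},{"slide":[158,8,-5],"rot":[0,0,0],"fingers":85},{"slide":[168,8,-5],"rot":[0,0,0],"fingers":85},{"slide":[171,8,-5],"rot":[0,0,0],"fingers":70},{"slide":[171,8,-5],"rot":[0,0,0],"fingers":50}], "force": 80}}

```text
time: 20.9
tool_pos: [0.6474, 0.018, 0.0405]
tcp_rot: [0.529, 0.469, -0.528, 0.47]
ft_force: [-0.7, -0.3, -0.3]
finger_gap: 0.622
```

Emit:
{"op": "carry_out", "data": {"rows": [{"slide":[0,0,0],"rot":[0,0,0],"fingers":40},{"slide":[0,0,0],"rot":[0,0,0],"fingers":36},{"slide":[0,0,0],"rot":[0,0,0],"fingers":28},{"slide":[0,0,0],"rot":[0,0,0],"fingers":15},{"slide":[0,0,0],"rot":[0,0,0],"fingers":15},{"slide":[0,0,0],"rot":[0,0,0],"fingers":15}]}}

```text
time: 21.65
tool_pos: [0.6473, 0.0183, 0.0426]
tcp_rot: [0.529, 0.47, -0.528, 0.47]
ft_force: [-5.4, 1.2, 13.4]
finger_gap: 0.182
```

```bash
python3 p.py; python3 - <<'E'
from bench import r
import cv2,pickle
d=r.snapshot("side");cv2.imwrite("pics/s8.png",cv2.resize(d["pixels"][180:310,210:400,::-1],None,fx=4,fy=4))
E
```

```text
t 21.65 pos [0.6473 0.0183 0.0426] heading y -6.69 z -96.69 tilt 0.12 q [-0.0102  0.3521  1.8085  0.0001  0.9789  0.1065] F [-5.3596  1.1682 13.3529] gap 0.1816268687356372
```

View pics/s8.png

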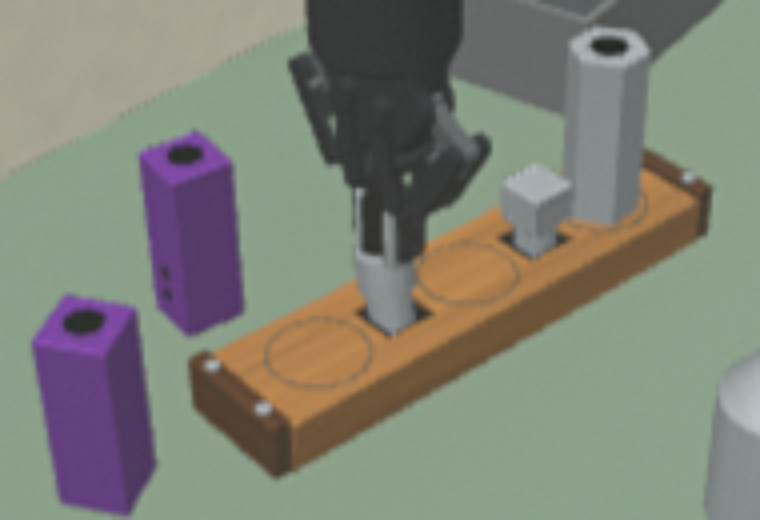

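The fingers read 15.5 mm, too narrow for the 32 mm head, and the anvil seems to lean. I'll look closer before pulling.

```bash
python3 - <<'E'
from bench import r
import cv2,pickle
d=r.snapshot("side");pickle.dump(d,open("s9.pkl","wb"));cv2.imwrite("pics/s9.png",cv2.resize(d["pixels"][205:275,270:350,::-1],None,fx=8,fy=8,interpolation=cv2.INTER_CUBIC))
d=r.snapshot("wrist");cv2.imwrite("pics/w9.png",d["pixels"][:,:,::-1])
E
```

```text
(no output)
```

View pics/s9.png

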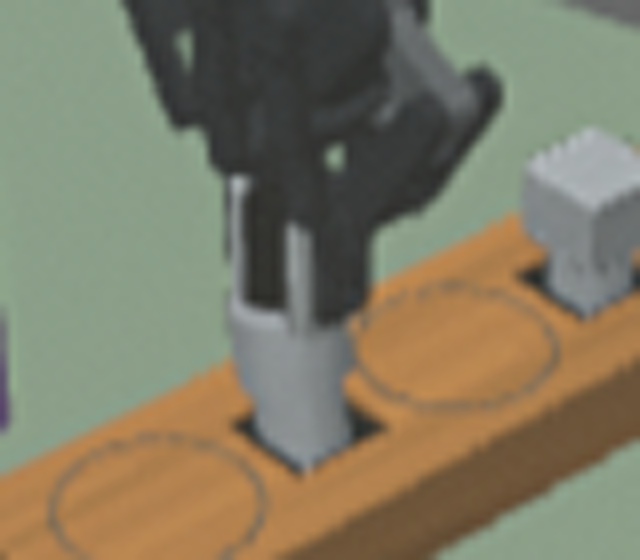

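View pics/w9.png

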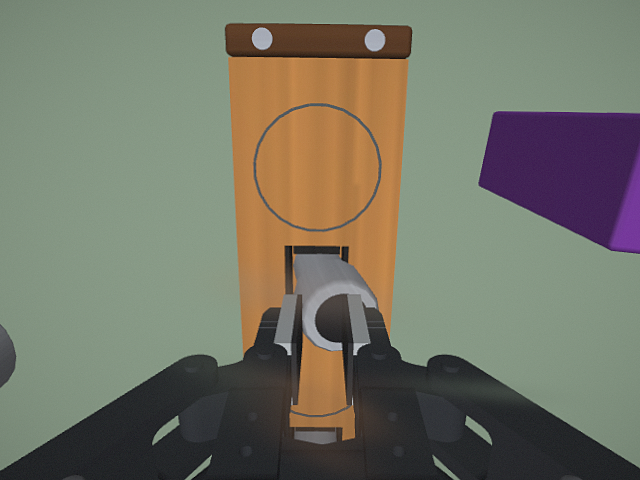

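```bash
python3 - <<'E'
from h import *
import pickle
S=pickle.load(open("s9.pkl","rb"))
np.set_printoptions(precision=1,suppress=True)
X=[[.6473,.0183,z] for z in(.0426,.055,.068,.08)]+[[.6473-.0077,.0183,z] for z in(.0426,.055,.068)]+[[.645,.018,.068],[.645,.018,.03]]
p=proj(S,X);print(p,"crop8",(p-[270,205])*8)
E
```

```text
[[307.6 252.6]
 [307.5 247.9]
 [307.4 243. ]
 [307.3 238.4]
 [310.2 254. ]
 [310.1 249.4]
 [310.1 244.5]
 [308.3 243.4]
 [308.5 257.5]] crop8 [[300.5 380.4]
 [299.7 343.6]
 [299.  304.3]
 [298.2 267.4]
 [321.7 392.1]
 [321.1 355.2]
 [320.5 315.8]
 [306.2 307.2]
 [308.2 420.3]]
```

```bash
python3 - <<'E'
from h import *
import pickle
S=pickle.load(open("s9.pkl","rb"));np.set_printoptions(precision=1,suppress=True)
j=np.array([np.cos(np.radians(-6.6)),np.sin(np.radians(-6.6)),0])
for s in(-.018,.018):
  for z in(.0776,.095,.11,.1275):
    P=np.array([.4348,-.3467,z])+s*j;print(s,z,(proj(S,P)[0]-[330,120])*2.6)
d=cv2.imread("pics/s3.png");cv2.imwrite("pics/s3b.png",cv2.resize(d[120:320,300:540],None,fx=3,fy=3,interpolation=cv2.INTER_CUBIC))
E
```

```text
-0.018 0.0776 [409.7 231.3]
-0.018 0.095 [414.2 214.4]
-0.018 0.11 [418.1 199.6]
-0.018 0.1275 [422.8 182. ]
0.018 0.0776 [373.9 215.5]
0.018 0.095 [377.9 198.9]
0.018 0.11 [381.5 184.3]
0.018 0.1275 [385.7 166.9]
```

View pics/s3b.png

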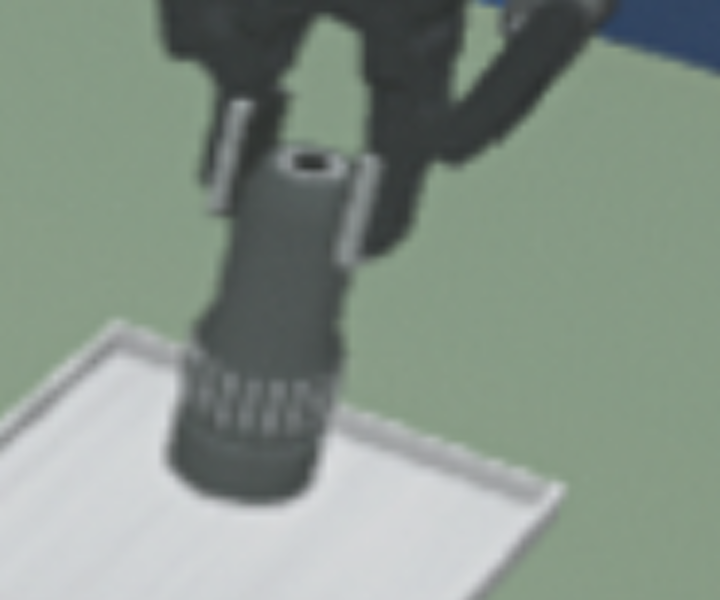

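The side view shows the pad tips at about z 0.065, roughly 22 mm behind the reported TCP (the head-grip picture agrees). The grasp was therefore too high: the +x tip sits in the dish at (355,320) in the wrist view and leans the anvil. I'll lift clear gently without opening.

Emit:
{"op": "carry_out", "data": {"rows": [{"slide":[-2,0,0],"rot":[0,0,0],"fingers":15},{"slide":[-4,0,0],"rot":[0,0,0],"fingers":15},{"slide":[-6,0,0],"rot":[0,0,0],"fingers":15}], "force": 20}}

```text
time: 22.18
tool_pos: [0.6463, 0.0182, 0.0451]
tcp_rot: [-0.528, -0.47, 0.528, -0.47]
ft_force: [-0.7, -0.3, 0.4]
finger_gap: 0.175
```

```bash
python3 p.py; python3 - <<'E'
from bench import r
import cv2,pickle
d=r.snapshot("side");cv2.imwrite("pics/s10.png",cv2.resize(d["pixels"][205:275,270:350,::-1],None,fx=8,fy=8,interpolation=cv2.INTER_CUBIC))
E
```

```text
t 22.175 pos [0.6463 0.0182 0.0451] heading y -6.69 z -96.69 tilt 0.0 q [-0.0104  0.3489  1.8077 -0.0001  0.985   0.1064] F [-0.6974 -0.3384  0.4285] gap 0.1748051576182186
```

View pics/s10.png

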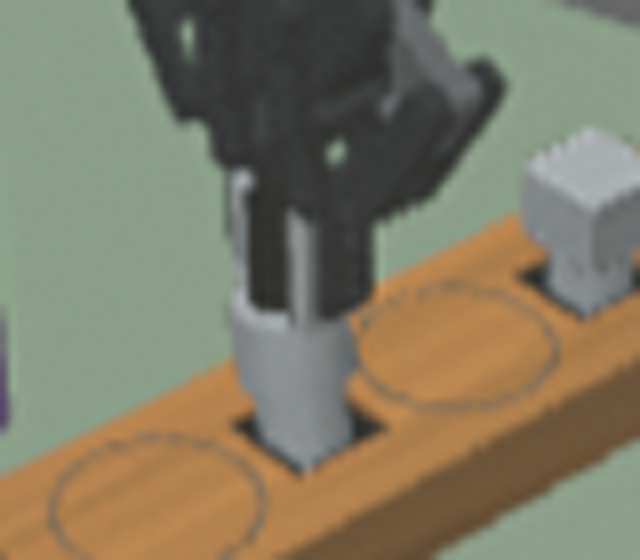

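Emit:
{"op": "carry_out", "data": {"rows": [{"slide":[-5,0,0],"rot":[0,0,0],"fingers":15},{"slide":[-12,0,0],"rot":[0,0,0],"fingers":15},{"slide":[-25,0,0],"rot":[0,0,0],"fingers":15},{"slide":[-50,0,0],"rot":[0,0,0],"fingers":15},{"slide":[-60,0,0],"rot":[0,0,0],"fingers":40},{"slide":[-60,0,0],"rot":[0,0,0],"fingers":85},{"slide":[-60,0,0],"rot":[0,0,0],"fingers":85}]}}

```text
time: 23.1
tool_pos: [0.6458, 0.0181, 0.1046]
tcp_rot: [-0.528, -0.47, 0.529, -0.47]
ft_force: [-0.8, -0.1, -0.7]
finger_gap: 0.809
```

```bash
python3 p.py; python3 - <<'E'
from bench import r
import cv2,pickle
d=r.snapshot("side");pickle.dump(d,open("s11.pkl","wb"));cv2.imwrite("pics/s11.png",cv2.resize(d["pixels"][205:275,270:350,::-1],None,fx=8,fy=8,interpolation=cv2.INTER_CUBIC))
d=r.snapshot("wrist");pickle.dump(d,open("w11.pkl","wb"));cv2.imwrite("pics/w11.png",d["pixels"][:,:,::-1])
E
```

```text
t 23.1 pos [0.6458 0.0181 0.1046] heading y -6.7 z -96.7 tilt 0.06 q [-0.0105  0.2877  1.7666 -0.      1.0884  0.1065] F [-0.7839 -0.141  -0.6741] gap 0.8087922570119557
```

View pics/s11.png

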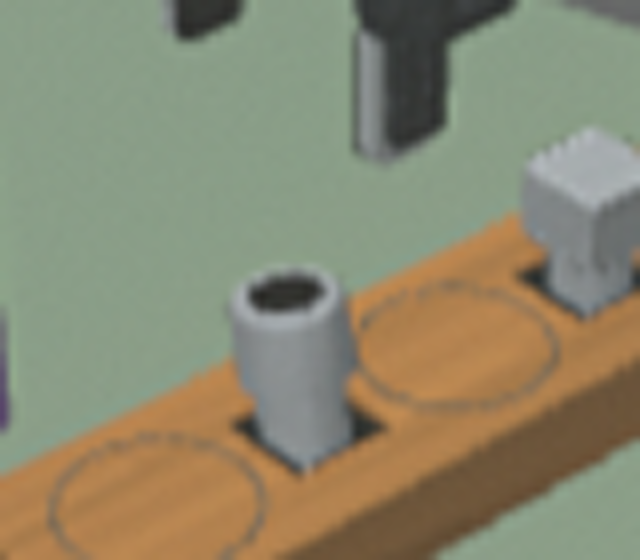

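View pics/w11.png

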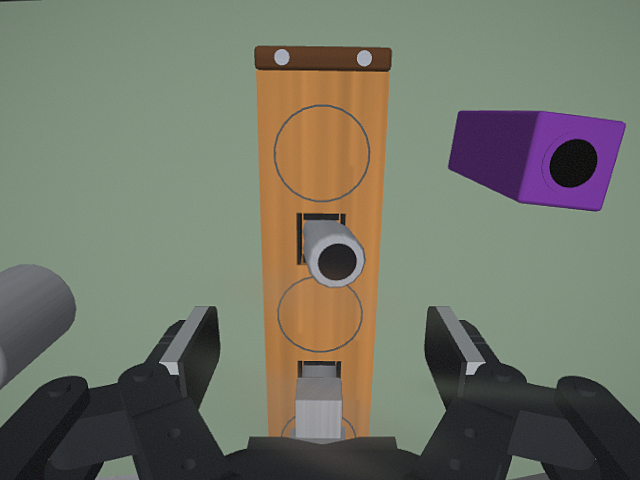

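```bash
python3 - <<'E'
from h import *
import pickle
np.set_printoptions(precision=4,suppress=True)
W=pickle.load(open("w11.pkl","rb"));S=pickle.load(open("s11.pkl","rb"))
a=(337.5,262);b=(270+(287.5)/8-.5+.06,205+293/8-.5+.06)
C1,w1=ray(W,*a);C2,w2=ray(S,*b)
s=np.linalg.lstsq(np.c_[w1,-w2],C2-C1,rcond=None)[0];print(C1+s[0]*w1,C2+s[1]*w2)
print(onz(W,*a,.067),onz(S,*b,.067))
E
```

```text
[0.6544 0.0149 0.0681] [0.655  0.0158 0.0677]
[0.6544 0.0145 0.067 ] [0.6557 0.0151 0.067 ]
```

```bash
python3 p.py .6455 .0172 .024 -6.6; python3 - <<'E'
from h import *
import pickle
S=pickle.load(open("s11.pkl","rb"))
j=np.array([np.cos(np.radians(-6.6)),np.sin(np.radians(-6.6)),0]);n=np.array([-j[1],j[0],0])
for z in(.1,.12,.13,.14):
    print(z,[(proj(S,np.array([.6458,.0181,z])-.0345*j+k*n)[0]-[270,205])*8 for k in(.011,-.011)])
E
```

```text
t 23.2 pos [0.6454 0.0182 0.1041] heading y -6.7 z -96.7 tilt 0.12 q [-0.0104  0.2883  1.7669 -0.      1.0884  0.1065] F [-0.0399  0.0272  0.3298] gap 0.9590612384454238
slide,rot (array([80.1,  0.3,  0.9]), array([-0.1,  0. ,  0.1]))
0.1 [array([358.20127351, 282.09274709]), array([423.11695638, 247.99475253])]
0.12 [array([357.71127712, 216.84657184]), array([423.49602917, 183.16257643])]
0.13 [array([357.46102299, 183.55950477]), array([423.68957637, 150.09482104])]
0.14 [array([357.20715925, 149.81702354]), array([423.885877  , 116.58024388])]
```

Emit:
{"op": "carry_out", "data": {"rows": [{"slide":[20,0,1],"rot":[0,0,0],"fingers":85},{"slide":[45,0,1],"rot":[0,0,0],"fingers":85},{"slide":[65,0,1],"rot":[0,0,0],"fingers":85},{"slide":[76,0,1],"rot":[0,0,0],"fingers":85},{"slide":[80,0,1],"rot":[0,0,0],"fingers":85},{"slide":[80,0,1],"rot":[0,0,0],"fingers":85}]}}

```text
time: 23.95
tool_pos: [0.6465, 0.0172, 0.0254]
tcp_rot: [0.528, 0.47, -0.528, 0.47]
ft_force: [-0.9, -0.2, 0.2]
finger_gap: 0.995
```

```bash
python3 p.py .6455 .0172 .024 -6.6; python3 - <<'E'
from bench import r
import cv2,pickle
d=r.snapshot("side");pickle.dump(d,open("s12.pkl","wb"));cv2.imwrite("pics/s12.png",cv2.resize(d["pixels"][205:275,270:350,::-1],None,fx=8,fy=8,interpolation=cv2.INTER_CUBIC))
E
```

```text
t 23.95 pos [0.6465 0.0172 0.0254] heading y -6.7 z -96.7 tilt 0.02 q [-0.012   0.3715  1.8185 -0.      0.9513  0.1049] F [-0.89   -0.24    0.2096] gap 0.9953519826998208
slide,rot (array([ 1.4, -1. ,  0.1]), array([-0.1, -0. , -0. ]))
```

View pics/s12.png

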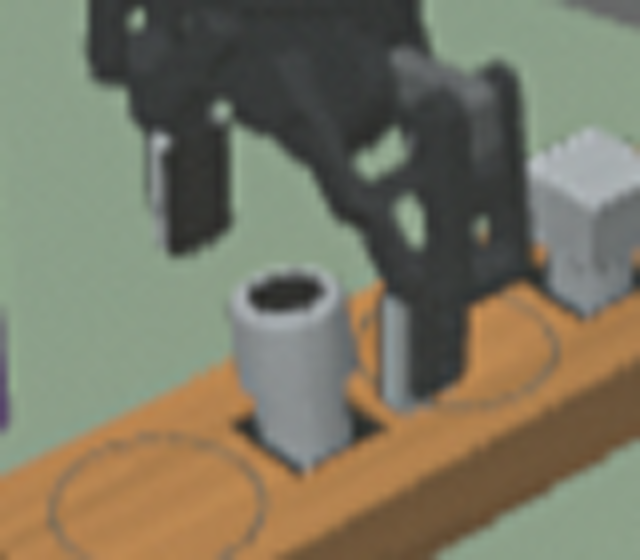

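Emit:
{"op": "carry_out", "data": {"rows": [{"slide":[0,-1,0],"rot":[0,0,0],"fingers":70},{"slide":[0,-1,0],"rot":[0,0,0],"fingers":55},{"slide":[0,-1,0],"rot":[0,0,0],"fingers":45},{"slide":[0,-1,0],"rot":[0,0,0],"fingers":40},{"slide":[0,-1,0],"rot":[0,0,0],"fingers":37},{"slide":[0,-1,0],"rot":[0,0,0],"fingers":34},{"slide":[0,-1,0],"rot":[0,0,0],"fingers":31}], "force": 40}}

```text
time: 24.88
tool_pos: [0.6453, 0.0173, 0.0254]
tcp_rot: [0.528, 0.47, -0.528, 0.47]
ft_force: [-0.7, 0.8, 0.8]
finger_gap: 0.365
```

```bash
python3 p.py ; python3 - <<'E'
from bench import r
import cv2,pickle
d=r.snapshot("side");cv2.imwrite("pics/s13.png",cv2.resize(d["pixels"][205:275,270:350,::-1],None,fx=8,fy=8,interpolation=cv2.INTER_CUBIC))
E
```

```text
t 24.875 pos [0.6453 0.0173 0.0254] heading y -6.7 z -96.7 tilt 0.01 q [-0.0118  0.3697  1.821  -0.      0.9507  0.1051] F [-0.6613  0.7819  0.8425] gap 0.36507827589195957
```

View pics/s13.png

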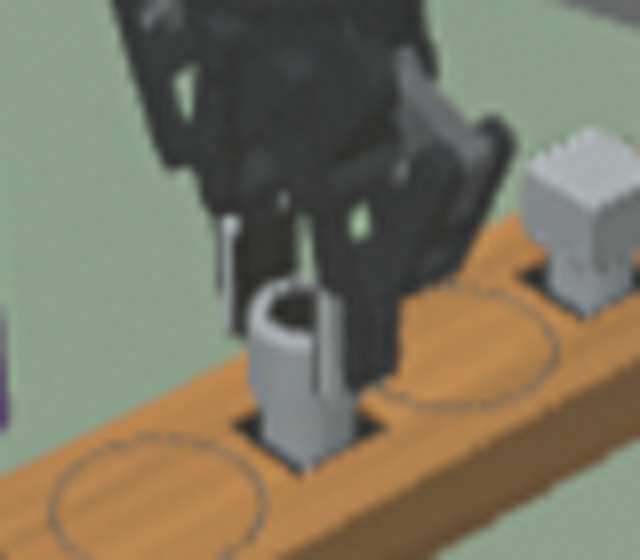

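The +x finger has pushed the anvil back upright, with its rim now at (305,300), and the pads straddle the head. I'm squeezing.

Emit:
{"op": "carry_out", "data": {"rows": [{"slide":[0,0,0],"rot":[0,0,0],"fingers":28},{"slide":[0,0,0],"rot":[0,0,0],"fingers":24},{"slide":[0,0,0],"rot":[0,0,0],"fingers":20},{"slide":[0,0,0],"rot":[0,0,0],"fingers":18},{"slide":[0,0,0],"rot":[0,0,0],"fingers":18}], "force": 70}}

```text
time: 25.55
tool_pos: [0.6454, 0.0173, 0.0258]
tcp_rot: [0.528, 0.47, -0.528, 0.47]
ft_force: [-1.2, -0.5, 5.7]
finger_gap: 0.34
```

```bash
python3 p.py ; python3 - <<'E'
from bench import r
import cv2,pickle
d=r.snapshot("side");cv2.imwrite("pics/s14.png",cv2.resize(d["pixels"][205:275,270:350,::-1],None,fx=8,fy=8,interpolation=cv2.INTER_CUBIC))
d=r.snapshot("wrist");cv2.imwrite("pics/w14.png",d["pixels"][:,:,::-1])
E
```

```text
t 25.55 pos [0.6454 0.0173 0.0258] heading y -6.7 z -96.7 tilt 0.02 q [-0.0118  0.3693  1.8209  0.      0.9511  0.1051] F [-1.1783 -0.481   5.68  ] gap 0.33987717477620055
```

View pics/s14.png

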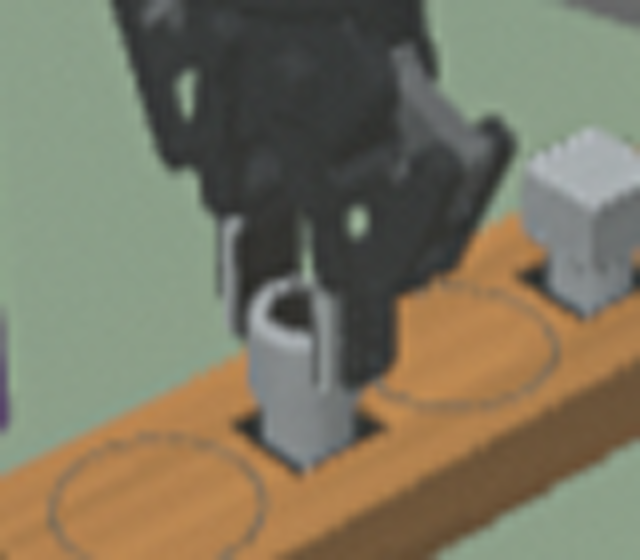

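View pics/w14.png

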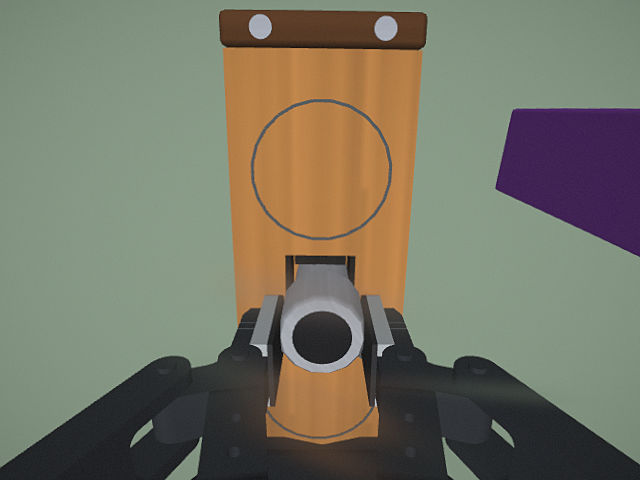

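The grip is good: the gap reads about 29 mm, with the same offset as on the other tools, and the anvil is upright and centred between the pads at (322,340). I'm pulling it straight up.

Emit:
{"op": "carry_out", "data": {"rows": [{"slide":[-3,0,0],"rot":[0,0,0],"fingers":18},{"slide":[-7,0,0],"rot":[0,0,0],"fingers":18},{"slide":[-12,0,0],"rot":[0,0,0],"fingers":18},{"slide":[-18,0,0],"rot":[0,0,0],"fingers":18},{"slide":[-25,0,0],"rot":[0,0,0],"fingers":18},{"slide":[-40,0,0],"rot":[0,0,0],"fingers":18},{"slide":[-60,0,0],"rot":[0,0,0],"fingers":18},{"slide":[-70,0,0],"rot":[0,0,0],"fingers":18}]}}

```text
time: 26.65
tool_pos: [0.6472, 0.0172, 0.0988]
tcp_rot: [0.53, 0.469, -0.527, 0.471]
ft_force: [1.2, -0.0, -2.3]
finger_gap: 0.341
```

```bash
python3 p.py .4388 .2625 .200 -6.6; python3 - <<'E'
from bench import r
import cv2,pickle
d=r.snapshot("side");cv2.imwrite("pics/s15.png",cv2.resize(d["pixels"][180:310,220:380,::-1],None,fx=4.5,fy=4.5,interpolation=cv2.INTER_CUBIC))
E
```

```text
t 26.65 pos [0.6472 0.0172 0.0988] heading y -6.7 z -96.7 tilt 0.27 q [-0.0118  0.2919  1.7729 -0.      1.072   0.1051] F [ 1.1895 -0.0081 -2.3175] gap 0.34062284948123767
slide,rot (array([-102.3, -235.1, -219.3]), array([-0.1, -0. , -0.3]))
```

View pics/s15.png

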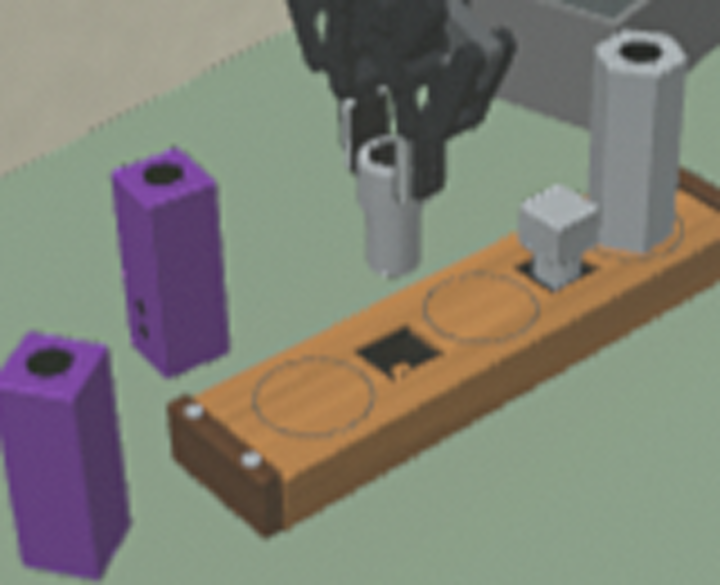

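The anvil is out, upright in the fingers, and the cutout is empty at (400,352). I'm carrying it to the die plate.

Emit:
{"op": "carry_out", "data": {"rows": [{"slide":[-20,0,0],"rot":[0,0,0],"fingers":18},{"slide":[-30,-25,-23],"rot":[0,0,0],"fingers":18},{"slide":[-32,-60,-56],"rot":[0,0,0],"fingers":18},{"slide":[-32,-95,-89],"rot":[0,0,0],"fingers":18},{"slide":[-32,-130,-122],"rot":[0,0,0],"fingers":18},{"slide":[-32,-165,-154],"rot":[0,0,0],"fingers":18},{"slide":[-32,-200,-187],"rot":[0,0,0],"fingers":18},{"slide":[-32,-222,-207],"rot":[0,0,0],"fingers":18}]}}

```text
time: 27.7
tool_pos: [0.4473, 0.2502, 0.128]
tcp_rot: [0.528, 0.47, -0.528, 0.47]
ft_force: [0.1, -0.0, -2.3]
finger_gap: 0.34
```

Emit:
{"op": "carry_out", "data": {"rows": [{"slide":[0,-8,-8],"rot":[0,0,0],"fingers":18},{"slide":[0,-10,-10],"rot":[0,0,0],"fingers":18},{"slide":[0,-10,-10],"rot":[0,0,0],"fingers":18},{"slide":[0,-10,-10],"rot":[0,0,0],"fingers":18}]}}

```text
time: 28.2
tool_pos: [0.4408, 0.2592, 0.1273]
tcp_rot: [-0.529, -0.47, 0.529, -0.47]
ft_force: [0.2, -0.0, -3.6]
finger_gap: 0.344
```

```bash
python3 p.py .4386 .2622 .065 -6.6
```

```text
t 28.2 pos [0.4408 0.2592 0.1273] heading y -6.77 z -96.77 tilt 0.02 q [ 0.483   0.018   2.0328 -0.0003  1.0908  0.6012] F [ 0.196  -0.0381 -3.6039] gap 0.34395553452417865
slide,rot (array([62.3, -2.6, -2.7]), array([-0.2,  0. , -0. ]))
```

Emit:
{"op": "carry_out", "data": {"rows": [{"slide":[15,-2,-2],"rot":[0,0,0],"fingers":18},{"slide":[35,-2.5,-2.5],"rot":[0,0,0],"fingers":18},{"slide":[52,-2.5,-2.5],"rot":[0,0,0],"fingers":18},{"slide":[60,-2.5,-2.5],"rot":[0,0,0],"fingers":18},{"slide":[62,-2.5,-2.5],"rot":[0,0,0],"fingers":18},{"slide":[62,-2.5,-2.5],"rot":[0,0,0],"fingers":18}]}}

```text
time: 28.95
tool_pos: [0.4383, 0.2628, 0.0656]
tcp_rot: [0.529, 0.47, -0.528, 0.47]
ft_force: [0.2, 0.4, -2.4]
finger_gap: 0.345
```

```bash
python3 p.py .4386 .2622 .0345 -6.6; python3 - <<'E'
from bench import r
import cv2,pickle
d=r.snapshot("side");cv2.imwrite("pics/s16.png",cv2.resize(d["pixels"][320:460,220:380,::-1],None,fx=4,fy=4,interpolation=cv2.INTER_CUBIC))
d=r.snapshot("wrist");cv2.imwrite("pics/w16.png",d["pixels"][:,:,::-1])
E
```

```text
t 28.95 pos [0.4383 0.2628 0.0656] heading y -6.7 z -96.7 tilt 0.04 q [0.4914 0.0878 2.0866 0.     0.9665 0.6083] F [ 0.1817  0.4101 -2.3961] gap 0.3446131201165766
slide,rot (array([31.1,  0.3,  0.6]), array([-0.1, -0. , -0. ]))
```

View pics/s16.png

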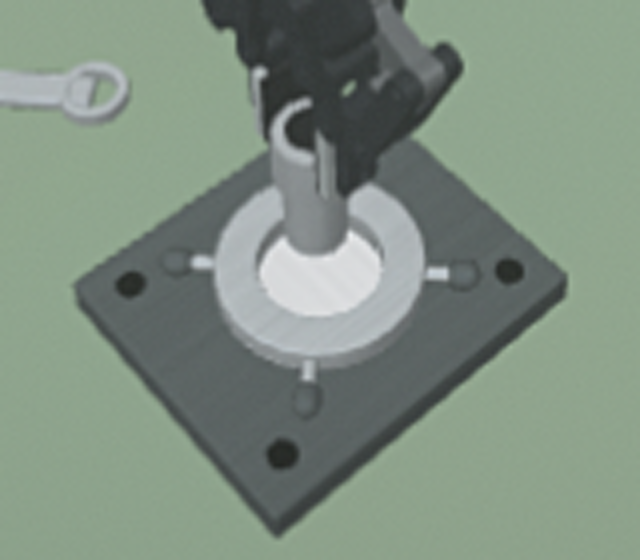

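View pics/w16.png

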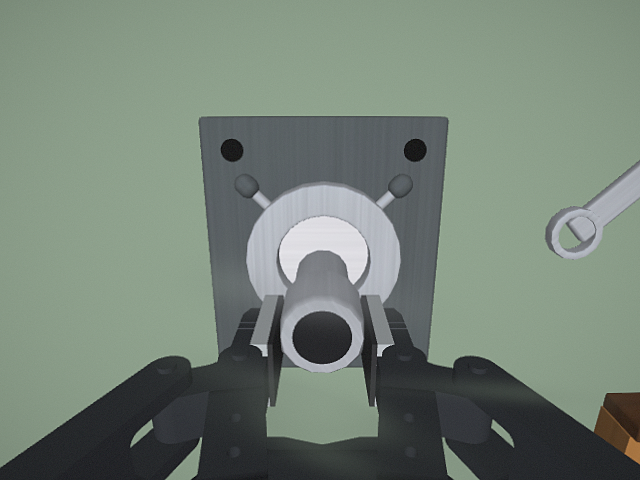

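The foot hangs about 31 mm over the seat and the axis is in line with the ring centre in both views. I'm lowering it.

Emit:
{"op": "carry_out", "data": {"rows": [{"slide":[8,0,0],"rot":[0,0,0],"fingers":18},{"slide":[16,0,0],"rot":[0,0,0],"fingers":18},{"slide":[23,0,0],"rot":[0,0,0],"fingers":18},{"slide":[27,0,0],"rot":[0,0,0],"fingers":18},{"slide":[29,0,0],"rot":[0,0,0],"fingers":18},{"slide":[29.5,0,0],"rot":[0,0,0],"fingers":18},{"slide":[29.5,0,0],"rot":[0,0,0],"fingers":18}]}}

```text
time: 29.92
tool_pos: [0.4382, 0.2627, 0.036]
tcp_rot: [0.529, 0.47, -0.528, 0.47]
ft_force: [0.1, 0.1, -1.9]
finger_gap: 0.34
```

Emit:
{"op": "carry_out", "data": {"rows": [{"slide":[0.7,0,0],"rot":[0,0,0],"fingers":18},{"slide":[1.4,0,0],"rot":[0,0,0],"fingers":18},{"slide":[1.4,0,0],"rot":[0,0,0],"fingers":18}]}}

```text
time: 30.3
tool_pos: [0.4379, 0.2626, 0.0344]
tcp_rot: [-0.528, -0.47, 0.528, -0.47]
ft_force: [0.4, 0.5, -2.3]
finger_gap: 0.34
```

Emit:
{"op": "carry_out", "data": {"rows": [{"slide":[0.7,0,0],"rot":[0,0,0],"fingers":18},{"slide":[1.2,0,0],"rot":[0,0,0],"fingers":18},{"slide":[1.2,0,0],"rot":[0,0,0],"fingers":18}]}}

```text
time: 30.68
tool_pos: [0.4381, 0.2628, 0.0337]
tcp_rot: [0.528, 0.47, -0.528, 0.47]
ft_force: [-1.3, 0.5, 3.5]
finger_gap: 0.346
```

Contact (+3.5 N), so I'm releasing slowly.

Emit:
{"op": "carry_out", "data": {"rows": [{"slide":[0,0,0],"rot":[0,0,0],"fingers":30},{"slide":[0,0,0],"rot":[0,0,0],"fingers":34},{"slide":[0,0,0],"rot":[0,0,0],"fingers":50},{"slide":[0,0,0],"rot":[0,0,0],"fingers":70},{"slide":[0,0,0],"rot":[0,0,0],"fingers":85},{"slide":[0,0,0],"rot":[0,0,0],"fingers":85}]}}

```text
time: 31.42
tool_pos: [0.438, 0.2626, 0.0332]
tcp_rot: [0.528, 0.47, -0.528, 0.47]
ft_force: [-0.0, 0.1, 0.2]
finger_gap: 0.998
```

Emit:
{"op": "carry_out", "data": {"rows": [{"slide":[-10,0,0],"rot":[0,0,0],"fingers":85},{"slide":[-40,0,0],"rot":[0,0,0],"fingers":85},{"slide":[-85,0,0],"rot":[0,0,0],"fingers":85},{"slide":[-135,0,0],"rot":[0,0,0],"fingers":85},{"slide":[-175,0,0],"rot":[0,0,0],"fingers":85},{"slide":[-180,0,0],"rot":[0,0,0],"fingers":85}]}}

```text
time: 32.17
tool_pos: [0.4404, 0.264, 0.2182]
tcp_rot: [0.531, 0.469, -0.525, 0.471]
ft_force: [-0.0, 0.2, -0.5]
finger_gap: 0.993
```

```bash
python3 p.py .4303 -.2535 .2137 -6.6; python3 - <<'E'
from bench import r
import cv2,pickle
d=r.snapshot("side");cv2.imwrite("pics/s17.png",cv2.resize(d["pixels"][320:460,220:380,::-1],None,fx=4,fy=4,interpolation=cv2.INTER_CUBIC))
d=r.snapshot("wrist");pickle.dump(d,open("w17.pkl","wb"));cv2.imwrite("pics/w17.png",d["pixels"][:,:,::-1])
E
```

```text
t 32.175 pos [0.4404 0.264  0.2182] heading y -6.7 z -96.7 tilt 0.49 q [ 0.4914 -0.0589  1.934  -0.      1.2579  0.6083] F [-0.0151  0.2133 -0.5276] gap 0.9933572262957335
slide,rot (array([  2.4,  50.3, 515.1]), array([-0.1, -0.3, -0.4]))
```

View pics/s17.png

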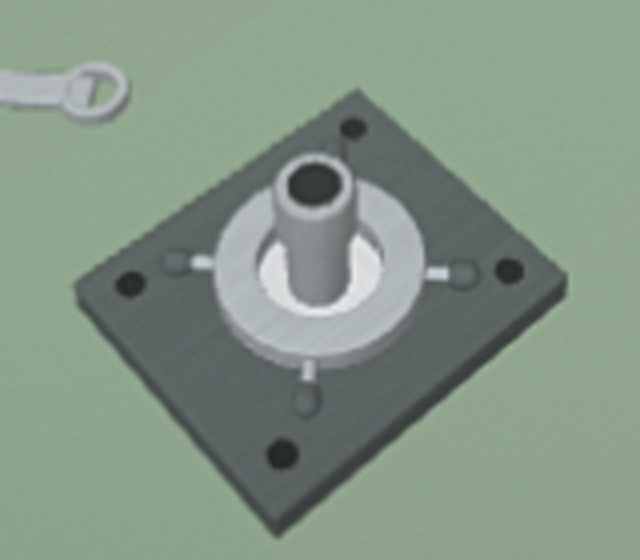

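View pics/w17.png

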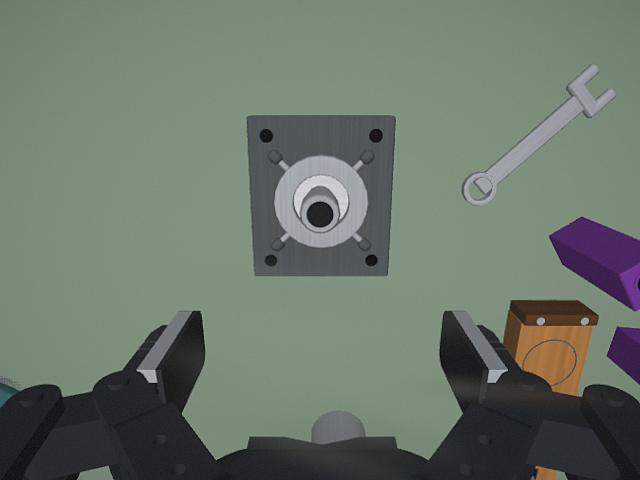

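```bash
python3 - <<'E'
from h import *
import pickle
W=pickle.load(open("w17.pkl","rb"));print(onz(W,320,213.5,.075),onz(W,321.5,201.5,.028),np.mean([onz(W,*p,.016) for p in[(266,136),(376,136),(271,260),(371,260)]],0))
E
```

```text
[0.4395245  0.26208366 0.075     ] [0.44081132 0.26136178 0.028     ] [0.44022277 0.25962081 0.016     ]
```

The anvil's top bore (320,213) projects within about 2 mm of the ring centre, so it stands upright inside the ring. Now back to the tray for the riser.

Emit:
{"op": "carry_out", "data": {"rows": [{"slide":[0,3,25],"rot":[0,0,0],"fingers":85},{"slide":[0,7,70],"rot":[0,0,0],"fingers":85},{"slide":[0,11,117],"rot":[0,0,0],"fingers":85},{"slide":[0,16,165],"rot":[0,0,0],"fingers":85},{"slide":[0,20,213],"rot":[0,0,0],"fingers":85},{"slide":[0,25,261],"rot":[0,0,0],"fingers":85},{"slide":[0,30,309],"rot":[0,0,0],"fingers":85},{"slide":[0,35,357],"rot":[0,0,0],"fingers":85}], "force": 60}}

```text
time: 33.28
tool_pos: [0.4294, -0.0971, 0.211]
tcp_rot: [-0.528, -0.471, 0.529, -0.469]
ft_force: [1.4, 0.4, 0.2]
finger_gap: 0.992
```

```bash
python3 p.py .4303 -.2535 .2137 -6.6
```

```text
t 33.275 pos [ 0.4294 -0.0971  0.211 ] heading y -6.7 z -96.7 tilt 0.21 q [-0.2792 -0.1954  2.0675  0.0001  1.2731 -0.1622] F [1.3762 0.4497 0.2058] gap 0.9923027719916604
slide,rot (array([ -2.9,  19.2, 155.2]), array([-0.1, -0. ,  0.2]))
```

Emit:
{"op": "carry_out", "data": {"rows": [{"slide":[-2,5,47],"rot":[0,0,0],"fingers":85},{"slide":[-2,10,95],"rot":[0,0,0],"fingers":85},{"slide":[-2,16,132],"rot":[0,0,0],"fingers":85},{"slide":[-2,18,148],"rot":[0,0,0],"fingers":85},{"slide":[-2,18,150],"rot":[0,0,0],"fingers":85},{"slide":[-2,18,150],"rot":[0,0,0],"fingers":85}]}}

```text
time: 34.02
tool_pos: [0.4311, -0.2459, 0.2144]
tcp_rot: [0.528, 0.471, -0.528, 0.469]
ft_force: [-0.2, -0.8, -0.3]
finger_gap: 0.993
```

```bash
python3 p.py .4303 -.2535 .0583 -6.6; python3 - <<'E'
from bench import r
import cv2,pickle
d=r.snapshot("wrist");pickle.dump(d,open("w18.pkl","wb"));cv2.imwrite("pics/w18.png",d["pixels"][:,:,::-1])
E
```

```text
t 34.025 pos [ 0.4311 -0.2459  0.2144] heading y -6.67 z -96.67 tilt 0.11 q [-0.569  -0.0831  1.9637  0.0006  1.2628 -0.4528] F [-0.1628 -0.7889 -0.3284] gap 0.9931376424039688
slide,rot (array([156.1,   0.3,   7.8]), array([-0.1, -0.1,  0.1]))
```

View pics/w18.png

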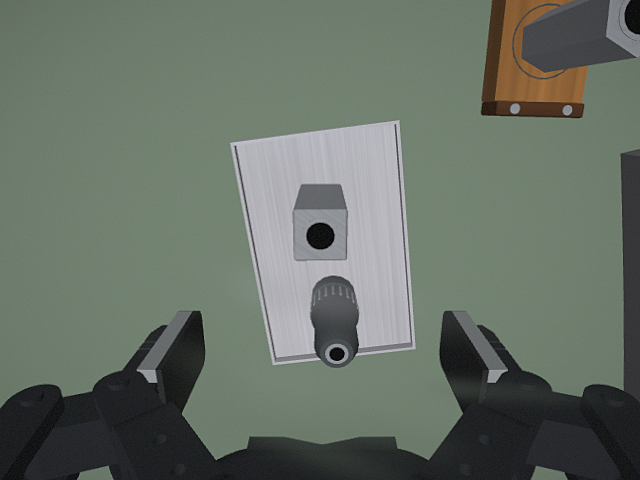

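The riser is at (320,235) and the head at (337,352), both upright. I'm going down on the riser.

Emit:
{"op": "carry_out", "data": {"rows": [{"slide":[20,0,5],"rot":[0,0,0],"fingers":85},{"slide":[60,0,6],"rot":[0,0,0],"fingers":85},{"slide":[105,0,6],"rot":[0,0,0],"fingers":85},{"slide":[140,0,6],"rot":[0,0,0],"fingers":85},{"slide":[153,0,6],"rot":[0,0,0],"fingers":85},{"slide":[155,0,6],"rot":[0,0,0],"fingers":85},{"slide":[155,0,6],"rot":[0,0,0],"fingers":60},{"slide":[155,0,6],"rot":[0,0,0],"fingers":45}]}}

```text
time: 35.08
tool_pos: [0.432, -0.2538, 0.0619]
tcp_rot: [0.529, 0.469, -0.528, 0.471]
ft_force: [-1.0, -0.1, -0.2]
finger_gap: 0.595
```

Emit:
{"op": "carry_out", "data": {"rows": [{"slide":[0,0,0],"rot":[0,0,0],"fingers":40},{"slide":[0,0,0],"rot":[0,0,0],"fingers":32},{"slide":[0,0,0],"rot":[0,0,0],"fingers":20},{"slide":[0,0,0],"rot":[0,0,0],"fingers":20},{"slide":[0,0,0],"rot":[0,0,0],"fingers":20},{"slide":[0,0,0],"rot":[0,0,0],"fingers":20}]}}

```text
time: 35.83
tool_pos: [0.4308, -0.2535, 0.0614]
tcp_rot: [-0.528, -0.47, 0.528, -0.47]
ft_force: [-2.2, 1.1, 6.8]
finger_gap: 0.436
```

```bash
python3 p.py
```

```text
t 35.825 pos [ 0.4308 -0.2535  0.0614] heading y -6.69 z -96.69 tilt 0.04 q [-0.5813  0.0725  2.1124 -0.0005  0.9563 -0.4642] F [-2.2378  1.0521  6.7921] gap 0.43596319367008574
```

Emit:
{"op": "carry_out", "data": {"rows": [{"slide":[-4,0,0],"rot":[0,0,0],"fingers":20},{"slide":[-15,0,0],"rot":[0,0,0],"fingers":20},{"slide":[-38,0,0],"rot":[0,0,0],"fingers":20},{"slide":[-70,0,0],"rot":[0,0,0],"fingers":20},{"slide":[-105,0,0],"rot":[0,0,0],"fingers":20},{"slide":[-135,0,0],"rot":[0,0,0],"fingers":20},{"slide":[-155,0,0],"rot":[0,0,0],"fingers":20},{"slide":[-160,0,0],"rot":[0,0,0],"fingers":20}]}}

```text
time: 36.83
tool_pos: [0.4315, -0.2535, 0.2219]
tcp_rot: [0.529, 0.469, -0.528, 0.471]
ft_force: [0.2, 0.5, -6.7]
finger_gap: 0.434
```

```bash
python3 p.py .6528 .0689 .2200 -6.6
```

```text
t 36.825 pos [ 0.4315 -0.2535  0.2219] heading y -6.7 z -96.7 tilt 0.17 q [-0.581  -0.0831  1.9498  0.0001  1.272  -0.4641] F [ 0.2437  0.5482 -6.6515] gap 0.43361713343590946
slide,rot (array([   2. ,  182.2, -346. ]), array([-0.1,  0.1, -0.2]))
```

Emit:
{"op": "carry_out", "data": {"rows": [{"slide":[0,8,-15],"rot":[0,0,0],"fingers":20},{"slide":[0,27,-50],"rot":[0,0,0],"fingers":20},{"slide":[0,52,-98],"rot":[0,0,0],"fingers":20},{"slide":[0,78,-148],"rot":[0,0,0],"fingers":20},{"slide":[0,104,-198],"rot":[0,0,0],"fingers":20},{"slide":[0,130,-248],"rot":[0,0,0],"fingers":20},{"slide":[0,155,-295],"rot":[0,0,0],"fingers":20},{"slide":[0,173,-328],"rot":[0,0,0],"fingers":20}]}}

```text
time: 37.83
tool_pos: [0.6407, 0.0561, 0.2176]
tcp_rot: [-0.527, -0.471, 0.529, -0.469]
ft_force: [-0.5, -0.5, -5.2]
finger_gap: 0.426
```

Emit:
{"op": "carry_out", "data": {"rows": [{"slide":[0,7,-13],"rot":[0,0,0],"fingers":20},{"slide":[0,9,-18],"rot":[0,0,0],"fingers":20},{"slide":[0,9,-18],"rot":[0,0,0],"fingers":20},{"slide":[0,9,-18],"rot":[0,0,0],"fingers":20}]}}

```text
time: 38.33
tool_pos: [0.6512, 0.0682, 0.2201]
tcp_rot: [-0.528, -0.47, 0.529, -0.47]
ft_force: [-0.1, -0.2, -6.0]
finger_gap: 0.43
```

```bash
python3 p.py .6528 .0689 .0884 -6.6
```

```text
t 38.325 pos [0.6512 0.0682 0.2201] heading y -6.77 z -96.77 tilt 0.04 q [ 0.0666  0.2181  1.6328 -0.0004  1.2913  0.1848] F [-0.0995 -0.1831 -5.9562] gap 0.42990550781890224
slide,rot (array([131.7,   1.6,  -0.9]), array([-0.2,  0. ,  0. ]))
```

Emit:
{"op": "carry_out", "data": {"rows": [{"slide":[20,1.5,-1],"rot":[0,0,0],"fingers":20},{"slide":[55,1.5,-1],"rot":[0,0,0],"fingers":20},{"slide":[90,1.5,-1],"rot":[0,0,0],"fingers":20},{"slide":[112,1.5,-1],"rot":[0,0,0],"fingers":20},{"slide":[122,1.5,-1],"rot":[0,0,0],"fingers":20},{"slide":[125,1.5,-1],"rot":[0,0,0],"fingers":20},{"slide":[125,1.5,-1],"rot":[0,0,0],"fingers":20}]}}

```text
time: 39.2
tool_pos: [0.6542, 0.0701, 0.096]
tcp_rot: [0.529, 0.47, -0.528, 0.47]
ft_force: [0.1, 0.2, -4.8]
finger_gap: 0.431
```

```bash
python3 p.py .6528 .0689 .0884 -6.6;  python3 - <<'E'
from bench import r
import cv2,pickle
d=r.snapshot("side");cv2.imwrite("pics/s19.png",cv2.resize(d["pixels"][180:310,220:380,::-1],None,fx=4.5,fy=4.5,interpolation=cv2.INTER_CUBIC))
E
```

```text
t 39.2 pos [0.6542 0.0701 0.096 ] heading y -6.71 z -96.71 tilt 0.09 q [0.0689 0.315  1.7482 0.     1.0769 0.186 ] F [ 0.0752  0.1695 -4.8413] gap 0.43063637359619855
slide,rot (array([ 7.6, -1.2,  1.3]), array([-0.1, -0. , -0.1]))
```

View pics/s19.png

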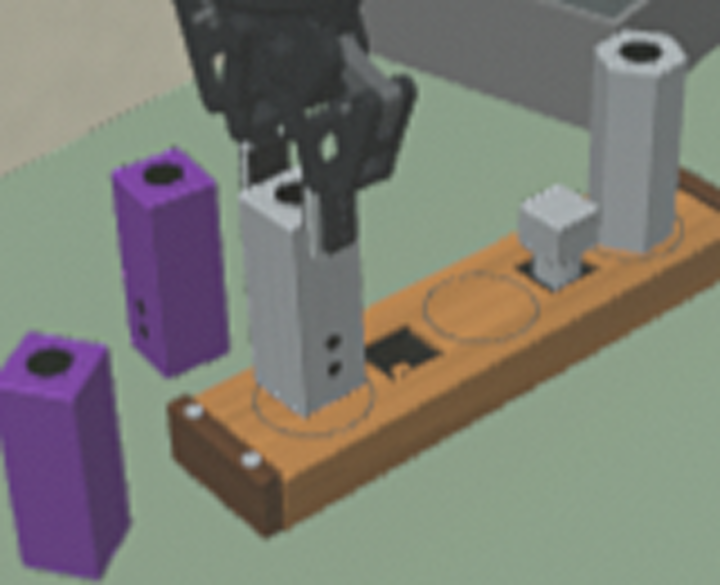

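The riser hangs upright a few millimetres above its ring at about (312,400). I'm lowering it to contact.

Emit:
{"op": "carry_out", "data": {"rows": [{"slide":[4,-1,1],"rot":[0,0,0],"fingers":20},{"slide":[6,-1,1],"rot":[0,0,0],"fingers":20},{"slide":[7,-1,1],"rot":[0,0,0],"fingers":20},{"slide":[7.5,-1,1],"rot":[0,0,0],"fingers":20},{"slide":[7.5,-1,1],"rot":[0,0,0],"fingers":20}]}}

```text
time: 39.88
tool_pos: [0.6523, 0.0694, 0.0885]
tcp_rot: [0.528, 0.47, -0.528, 0.47]
ft_force: [-2.7, 0.7, 1.9]
finger_gap: 0.433
```

Emit:
{"op": "carry_out", "data": {"rows": [{"slide":[0.5,0,0],"rot":[0,0,0],"fingers":20},{"slide":[1,0,0],"rot":[0,0,0],"fingers":20},{"slide":[1,0,0],"rot":[0,0,0],"fingers":20}]}}

```text
time: 40.25
tool_pos: [0.6524, 0.0694, 0.0885]
tcp_rot: [0.528, 0.47, -0.528, 0.47]
ft_force: [-6.0, -0.6, 7.6]
finger_gap: 0.43
```

Emit:
{"op": "carry_out", "data": {"rows": [{"slide":[-1,0,0],"rot":[0,0,0],"fingers":36},{"slide":[-1,0,0],"rot":[0,0,0],"fingers":41},{"slide":[-1,0,0],"rot":[0,0,0],"fingers":55},{"slide":[-1,0,0],"rot":[0,0,0],"fingers":75},{"slide":[-1,0,0],"rot":[0,0,0],"fingers":85},{"slide":[-1,0,0],"rot":[0,0,0],"fingers":85}]}}

```text
time: 41.0
tool_pos: [0.6525, 0.0693, 0.0877]
tcp_rot: [0.528, 0.47, -0.528, 0.47]
ft_force: [-0.8, -0.4, 0.0]
finger_gap: 0.993
```

Emit:
{"op": "carry_out", "data": {"rows": [{"slide":[-10,0,0],"rot":[0,0,0],"fingers":85},{"slide":[-40,0,0],"rot":[0,0,0],"fingers":85},{"slide":[-85,0,0],"rot":[0,0,0],"fingers":85},{"slide":[-115,0,0],"rot":[0,0,0],"fingers":85},{"slide":[-125,0,0],"rot":[0,0,0],"fingers":85},{"slide":[-125,0,0],"rot":[0,0,0],"fingers":85}]}}

```text
time: 41.75
tool_pos: [0.6527, 0.0693, 0.2133]
tcp_rot: [0.529, 0.47, -0.528, 0.47]
ft_force: [-0.6, -0.1, -1.0]
finger_gap: 0.994
```

```bash
python3 p.py .4311 -.3493 .2137 -6.6;  python3 - <<'E'
from bench import r
from h import *
d=r.snapshot("side");cv2.imwrite("pics/s20.png",cv2.resize(d["pixels"][180:310,220:380,::-1],None,fx=4.5,fy=4.5,interpolation=cv2.INTER_CUBIC))
E
```

```text
t 41.75 pos [0.6527 0.0693 0.2133] heading y -6.7 z -96.7 tilt 0.08 q [0.0679 0.2234 1.6388 0.     1.278  0.1848] F [-0.5829 -0.144  -1.0349] gap 0.9937493947209741
slide,rot (array([  -0.7, -171.2,  441.6]), array([-0.1, -0. , -0.1]))
```

View pics/s20.png

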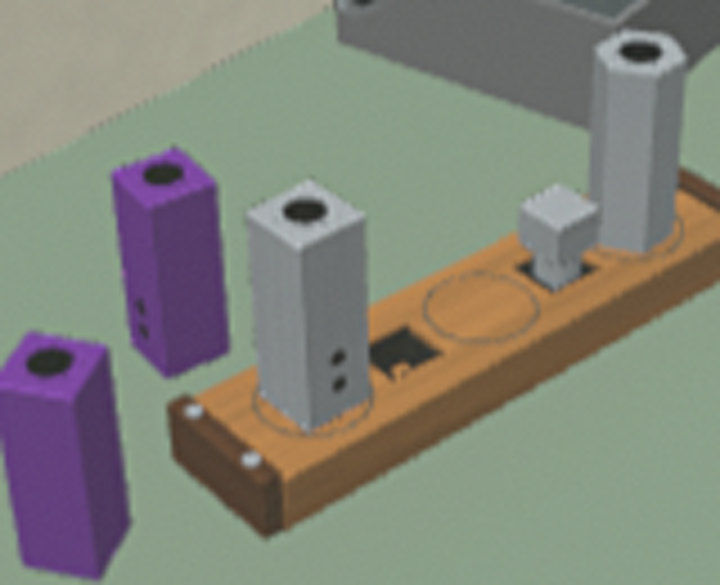

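The riser is back: its bore is at side-view pixel (287.8,226.7), against (287.6,226.4) at the start. Now the head.

Emit:
{"op": "carry_out", "data": {"rows": [{"slide":[-4,-10,25],"rot":[0,0,0],"fingers":85},{"slide":[-4,-27,70],"rot":[0,0,0],"fingers":85},{"slide":[-4,-46,120],"rot":[0,0,0],"fingers":85},{"slide":[-4,-65,170],"rot":[0,0,0],"fingers":85},{"slide":[-4,-84,220],"rot":[0,0,0],"fingers":85},{"slide":[-4,-103,270],"rot":[0,0,0],"fingers":85},{"slide":[-4,-122,320],"rot":[0,0,0],"fingers":85},{"slide":[-4,-141,370],"rot":[0,0,0],"fingers":85}]}}

```text
time: 42.8
tool_pos: [0.4662, -0.2832, 0.2152]
tcp_rot: [-0.528, -0.471, 0.529, -0.469]
ft_force: [0.5, -0.8, -0.1]
finger_gap: 0.997
```

Emit:
{"op": "carry_out", "data": {"rows": [{"slide":[0,-15,35],"rot":[0,0,0],"fingers":85},{"slide":[0,-26,58],"rot":[0,0,0],"fingers":85},{"slide":[0,-29,63],"rot":[0,0,0],"fingers":85},{"slide":[0,-29,63],"rot":[0,0,0],"fingers":85},{"slide":[0,-29,63],"rot":[0,0,0],"fingers":85}]}}

```text
time: 43.42
tool_pos: [0.4332, -0.34, 0.2163]
tcp_rot: [0.528, 0.47, -0.528, 0.47]
ft_force: [0.0, 0.3, 0.2]
finger_gap: 0.995
```

```bash
python3 p.py .4311 -.3493 .0581 -6.6;  python3 - <<'E'
from bench import r
from h import *
d=r.snapshot("wrist");cv2.imwrite("pics/w21.png",d["pixels"][:,:,::-1])
E
```

```text
t 43.425 pos [ 0.4332 -0.34    0.2163] heading y -6.65 z -96.65 tilt 0.05 q [-0.7109  0.0224  1.8577  0.0004  1.2623 -0.595 ] F [0.0043 0.2709 0.1727] gap 0.9949108799034765
slide,rot (array([158.2,  -0.9,   9.6]), array([-0.1, -0. ,  0. ]))
```

View pics/w21.png

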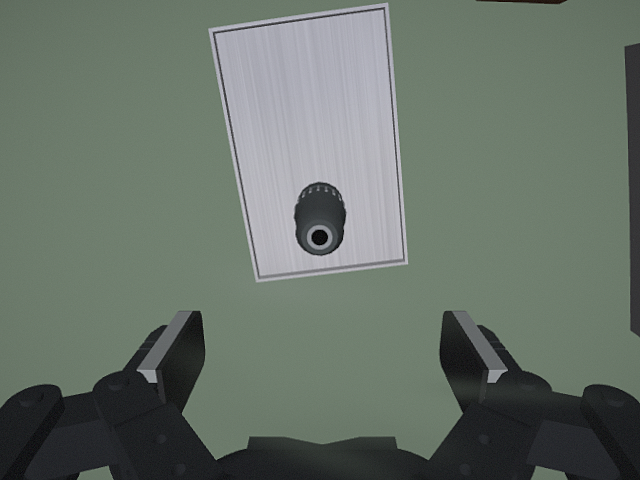

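Emit:
{"op": "carry_out", "data": {"rows": [{"slide":[20,-1,7],"rot":[0,0,0],"fingers":85},{"slide":[60,-1,8.5],"rot":[0,0,0],"fingers":85},{"slide":[105,-1,8.5],"rot":[0,0,0],"fingers":85},{"slide":[140,-1,8.5],"rot":[0,0,0],"fingers":85},{"slide":[155,-1,8.5],"rot":[0,0,0],"fingers":85},{"slide":[157,-1,8.5],"rot":[0,0,0],"fingers":85},{"slide":[157,-1,8.5],"rot":[0,0,0],"fingers":60},{"slide":[157,-1,8.5],"rot":[0,0,0],"fingers":45}]}}

```text
time: 44.48
tool_pos: [0.4322, -0.3503, 0.0614]
tcp_rot: [0.528, 0.469, -0.528, 0.471]
ft_force: [0.1, -0.9, 0.6]
finger_gap: 0.601
```

Emit:
{"op": "carry_out", "data": {"rows": [{"slide":[0,0,0],"rot":[0,0,0],"fingers":39},{"slide":[0,0,0],"rot":[0,0,0],"fingers":30},{"slide":[0,0,0],"rot":[0,0,0],"fingers":20},{"slide":[0,0,0],"rot":[0,0,0],"fingers":20},{"slide":[0,0,0],"rot":[0,0,0],"fingers":20},{"slide":[0,0,0],"rot":[0,0,0],"fingers":20}]}}

```text
time: 45.22
tool_pos: [0.4314, -0.35, 0.0613]
tcp_rot: [-0.528, -0.469, 0.528, -0.471]
ft_force: [-3.0, 1.4, 4.4]
finger_gap: 0.384
```

```bash
python3 p.py
```

```text
t 45.225 pos [ 0.4314 -0.35    0.0613] heading y -6.69 z -96.7 tilt 0.1 q [-0.7261  0.1728  1.9987 -0.0005  0.9684 -0.609 ] F [-3.0274  1.4198  4.3786] gap 0.38373972795954503
```

Emit:
{"op": "carry_out", "data": {"rows": [{"slide":[-4,0,0],"rot":[0,0,0],"fingers":20},{"slide":[-15,0,0],"rot":[0,0,0],"fingers":20},{"slide":[-38,0,0],"rot":[0,0,0],"fingers":20},{"slide":[-70,0,0],"rot":[0,0,0],"fingers":20},{"slide":[-105,0,0],"rot":[0,0,0],"fingers":20},{"slide":[-135,0,0],"rot":[0,0,0],"fingers":20},{"slide":[-155,0,0],"rot":[0,0,0],"fingers":20},{"slide":[-160,0,0],"rot":[0,0,0],"fingers":20}]}}

```text
time: 46.22
tool_pos: [0.4315, -0.3496, 0.221]
tcp_rot: [0.528, 0.469, -0.528, 0.471]
ft_force: [0.5, 0.0, -7.6]
finger_gap: 0.389
```

```bash
python3 p.py .6388 -.0349 .2200 -6.6
```

```text
t 46.225 pos [ 0.4315 -0.3496  0.221 ] heading y -6.7 z -96.7 tilt 0.12 q [-0.7258  0.0266  1.8447  0.      1.2682 -0.609 ] F [ 0.4642  0.0141 -7.6232] gap 0.38909042130341565
slide,rot (array([   0.9,  169.2, -336.8]), array([-0.1,  0.1, -0.1]))
```

Emit:
{"op": "carry_out", "data": {"rows": [{"slide":[0,5,-18],"rot":[0,0,0],"fingers":20},{"slide":[0,13,-57],"rot":[0,0,0],"fingers":20},{"slide":[0,25,-103],"rot":[0,0,0],"fingers":20},{"slide":[0,40,-150],"rot":[0,0,0],"fingers":20},{"slide":[0,59,-197],"rot":[0,0,0],"fingers":20},{"slide":[0,82,-243],"rot":[0,0,0],"fingers":20},{"slide":[0,112,-283],"rot":[0,0,0],"fingers":20},{"slide":[0,143,-313],"rot":[0,0,0],"fingers":20}]}}

```text
time: 47.22
tool_pos: [0.6089, -0.0516, 0.2174]
tcp_rot: [-0.527, -0.472, 0.529, -0.469]
ft_force: [0.7, -1.2, -7.2]
finger_gap: 0.386
```

Emit:
{"op": "carry_out", "data": {"rows": [{"slide":[0,15,-14],"rot":[0,0,0],"fingers":20},{"slide":[0,24,-22],"rot":[0,0,0],"fingers":20},{"slide":[0,25,-23],"rot":[0,0,0],"fingers":20},{"slide":[0,25,-23],"rot":[0,0,0],"fingers":20},{"slide":[0,25,-23],"rot":[0,0,0],"fingers":20}]}}

```text
time: 47.85
tool_pos: [0.6364, -0.036, 0.2198]
tcp_rot: [-0.529, -0.47, 0.529, -0.47]
ft_force: [0.3, -0.1, -7.0]
finger_gap: 0.382
```

```bash
python3 p.py .6388 -.0349 .0883 -6.6
```

```text
t 47.85 pos [ 0.6364 -0.036   0.2198] heading y -6.77 z -96.77 tilt 0.02 q [-0.0955  0.1853  1.6723 -0.0002  1.2843  0.0227] F [ 0.2997 -0.136  -6.9733] gap 0.3822287584540743
slide,rot (array([131.5,   2.3,  -1.4]), array([-0.2,  0. ,  0. ]))
```

Emit:
{"op": "carry_out", "data": {"rows": [{"slide":[20,1.5,-1],"rot":[0,0,0],"fingers":20},{"slide":[55,1.5,-1],"rot":[0,0,0],"fingers":20},{"slide":[90,1.5,-1],"rot":[0,0,0],"fingers":20},{"slide":[112,1.5,-1],"rot":[0,0,0],"fingers":20},{"slide":[122,1.5,-1],"rot":[0,0,0],"fingers":20},{"slide":[125,1.5,-1],"rot":[0,0,0],"fingers":20},{"slide":[125,1.5,-1],"rot":[0,0,0],"fingers":20}]}}

```text
time: 48.72
tool_pos: [0.6394, -0.0344, 0.0955]
tcp_rot: [0.529, 0.47, -0.528, 0.47]
ft_force: [-0.4, -0.2, -5.5]
finger_gap: 0.385
```

```bash
python3 p.py .6388 -.0349 .0883 -6.6;  python3 - <<'E'
from bench import r
import cv2,pickle
d=r.snapshot("side");cv2.imwrite("pics/s22.png",cv2.resize(d["pixels"][180:310,220:380,::-1],None,fx=4.5,fy=4.5,interpolation=cv2.INTER_CUBIC))
E
```

```text
t 48.725 pos [ 0.6394 -0.0344  0.0955] heading y -6.71 z -96.71 tilt 0.09 q [-0.0927  0.2846  1.7888  0.      1.0666  0.0243] F [-0.4265 -0.2196 -5.524 ] gap 0.38507958684071725
slide,rot (array([ 7.2, -0.5,  0.5]), array([-0.1, -0. , -0.1]))
```

View pics/s22.png

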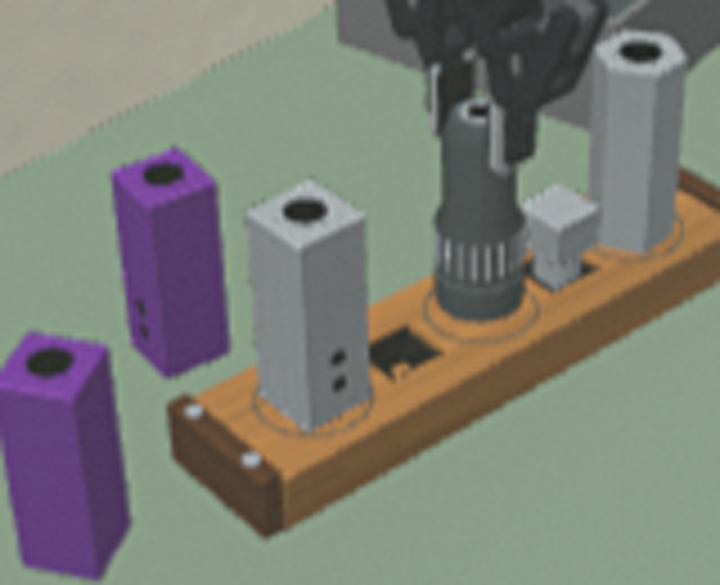

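The head hangs upright over its ring at (480,310). I'm lowering it.

Emit:
{"op": "carry_out", "data": {"rows": [{"slide":[4,0,0],"rot":[0,0,0],"fingers":20},{"slide":[6,0,0],"rot":[0,0,0],"fingers":20},{"slide":[7,0,0],"rot":[0,0,0],"fingers":20},{"slide":[7.5,0,0],"rot":[0,0,0],"fingers":20},{"slide":[7.5,0,0],"rot":[0,0,0],"fingers":20}]}}

```text
time: 49.4
tool_pos: [0.639, -0.0343, 0.0884]
tcp_rot: [0.529, 0.47, -0.528, 0.47]
ft_force: [-3.1, 0.2, 3.6]
finger_gap: 0.39
```

Emit:
{"op": "carry_out", "data": {"rows": [{"slide":[0.4,0,0],"rot":[0,0,0],"fingers":20},{"slide":[0.8,0,0],"rot":[0,0,0],"fingers":20},{"slide":[0.8,0,0],"rot":[0,0,0],"fingers":20}]}}

```text
time: 49.78
tool_pos: [0.6391, -0.0343, 0.0884]
tcp_rot: [0.529, 0.47, -0.528, 0.47]
ft_force: [-4.5, 1.8, 8.5]
finger_gap: 0.387
```

Emit:
{"op": "carry_out", "data": {"rows": [{"slide":[-1,0,0],"rot":[0,0,0],"fingers":35},{"slide":[-1,0,0],"rot":[0,0,0],"fingers":40},{"slide":[-1,0,0],"rot":[0,0,0],"fingers":55},{"slide":[-1,0,0],"rot":[0,0,0],"fingers":75},{"slide":[-1,0,0],"rot":[0,0,0],"fingers":85},{"slide":[-1,0,0],"rot":[0,0,0],"fingers":85}]}}

```text
time: 50.52
tool_pos: [0.6387, -0.0343, 0.0873]
tcp_rot: [0.528, 0.47, -0.528, 0.47]
ft_force: [-0.2, 0.4, 0.0]
finger_gap: 0.997
```

Emit:
{"op": "carry_out", "data": {"rows": [{"slide":[-10,0,0],"rot":[0,0,0],"fingers":85},{"slide":[-40,0,0],"rot":[0,0,0],"fingers":85},{"slide":[-85,0,0],"rot":[0,0,0],"fingers":85},{"slide":[-130,0,0],"rot":[0,0,0],"fingers":85},{"slide":[-160,0,0],"rot":[0,0,0],"fingers":85},{"slide":[-160,0,0],"rot":[0,0,0],"fingers":85}]}}

```text
time: 51.28
tool_pos: [0.6411, -0.0345, 0.2524]
tcp_rot: [0.53, 0.468, -0.526, 0.472]
ft_force: [0.3, -0.7, -1.1]
finger_gap: 0.997
```

```bash
python3 p.py .45 -.30 .25 -6.6
```

```text
t 51.275 pos [ 0.6411 -0.0345  0.2524] heading y -6.7 z -96.7 tilt 0.47 q [-0.0926  0.1716  1.6288  0.      1.333   0.0243] F [ 0.2871 -0.7356 -1.115 ] gap 0.996988374577857
slide,rot (array([   1. , -158.8,  286. ]), array([-0.1, -0. , -0.5]))
```

Retreating over the tray so the cameras can see.

Emit:
{"op": "carry_out", "data": {"rows": [{"slide":[0,-14,25],"rot":[0,0,0],"fingers":85},{"slide":[0,-38,68],"rot":[0,0,0],"fingers":85},{"slide":[0,-62,112],"rot":[0,0,0],"fingers":85},{"slide":[0,-86,156],"rot":[0,0,0],"fingers":85},{"slide":[0,-110,200],"rot":[0,0,0],"fingers":85},{"slide":[0,-134,243],"rot":[0,0,0],"fingers":85},{"slide":[0,-150,272],"rot":[0,0,0],"fingers":85},{"slide":[0,-155,280],"rot":[0,0,0],"fingers":85}]}}

```text
time: 52.28
tool_pos: [0.4503, -0.2952, 0.2461]
tcp_rot: [-0.529, -0.47, 0.529, -0.469]
ft_force: [0.7, 0.6, -0.2]
finger_gap: 0.997
```

```bash
python3 p.py;  python3 - <<'E'
from bench import r
import cv2,pickle
d=r.snapshot("side");cv2.imwrite("pics/s23.png",d["pixels"][:,:,::-1])
cv2.imwrite("pics/s23b.png",cv2.resize(d["pixels"][180:310,210:400,::-1],None,fx=4.2,fy=4.2,interpolation=cv2.INTER_CUBIC))
d=r.snapshot("top");t=d["pixels"][:,:,::-1]
cv2.imwrite("pics/t23.png",cv2.resize(t[185:260,240:410],None,fx=4.7,fy=4.7,interpolation=cv2.INTER_CUBIC))
E
```

```text
t 52.275 pos [ 0.4503 -0.2952  0.2461] heading y -6.85 z -96.85 tilt 0.12 q [-0.6264 -0.0174  1.8429 -0.0001  1.3183 -0.5068] F [ 0.6601  0.5892 -0.1527] gap 0.9965826102898618
```

View pics/s23.png

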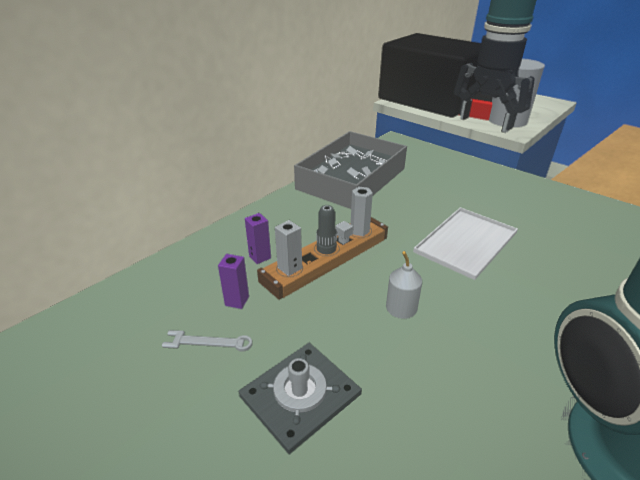

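View pics/s23b.png

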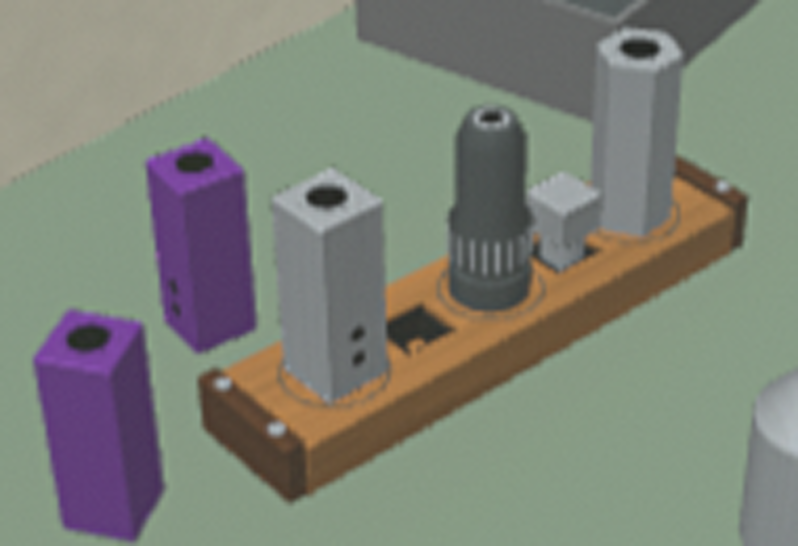

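View pics/t23.png

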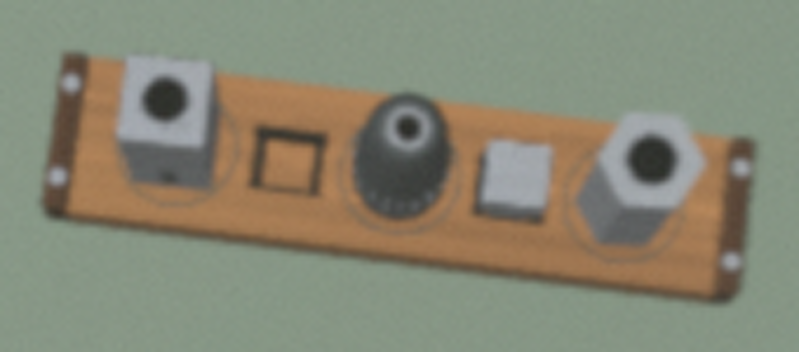

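Both views match the start pictures within about a pixel. In the top crop the bores are at riser (166,99), head (408,127) and hex (652,160), and the cup anvil stands in the ring at (299,375). The square anvil, oil can and wrench are unchanged. I'll let the arm come to rest, then hand in.

Emit:
{"op": "carry_out", "data": {"rows": [{"slide":[0,0,0],"rot":[0,0,0],"fingers":85},{"slide":[0,0,0],"rot":[0,0,0],"fingers":85},{"slide":[0,0,0],"rot":[0,0,0],"fingers":85}]}}

```text
time: 52.75
tool_pos: [0.4526, -0.2936, 0.2474]
tcp_rot: [0.528, 0.47, -0.528, 0.47]
ft_force: [-0.1, -0.7, -0.7]
finger_gap: 0.995
```

```bash
python3 -c "
from bench import r
print(r.close_job(), r.get_state()['time'])"
```

```text
the job is handed in; nothing more can be done
the job is handed in; nothing more can be done
```

The job is handed in at about 53 s of the 112 s allowed; no verdict was reported. I stood the head and the riser on the tray, pulled the cup anvil out, stood it in the centring ring, and put both tall tools back on the board.

**Last checks:** The cup anvil stands upright about 2 mm from the ring's centre in the wrist picture. The three tall tools are within about a pixel (roughly 2 mm) of their starting pixels in both views. The square anvil, oil can and wrench look unmoved, and the arm was clear with the fingers open.

**What went wrong on the way:** My first grasp of the cup anvil was too high and tipped it about 0.2 rad in its cutout; its centre moved an estimated 4–5 mm. In the side pictures the pad tips lie about 22 mm behind the reported TCP, which I had not allowed for. I lifted off, gripped about 17 mm lower, which righted it, and then pulled it straight out.

**Disagreement:** The three cameras differed by 2–3 mm on positions.

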